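# Clear down the dental bench: bur tubes up on the ledge, mixing cups nested

## Task

Clear this corner of the bench for the night. Every bur tube lying about must end up standing, cap up, on the narrow wooden ledge, with no foot hanging over its edges; tip each tube up on its foot on the bench first and carry it upright, since its loose burs must not be lifted lying down. Nest all the loose mixing cups into the one on the round mat so that they sit straight in a single stack on the mat, and leave the other things where they are.

Things in the scene. Friction and masses are not known exactly. Their poses are not given: they have to be found in the camera images.
- tube_a: steel bur tube, 120 mm long, 280 g, foot-heavy: 8-sided steel foot (32 mm across flats, 12 long), round 24 mm body, 8-sided black cap (32 across flats, 28 long). Starts lying on a flat: does not roll, axis 16 mm high, two flats vertical. Origin: mid-length on the axis; x axis runs foot to cap. Let go leaning under 15 degrees on its foot it rocks upright. May be absent.
- tube_b: steel bur tube, 120 mm long, 280 g, foot-heavy: 8-sided steel foot (32 mm across flats, 12 long), round 24 mm body, 8-sided black cap (32 across flats, 28 long). Starts lying on a flat: does not roll, axis 16 mm high, two flats vertical. Origin: mid-length on the axis; x axis runs foot to cap. Let go leaning under 15 degrees on its foot it rocks upright. May be absent.
- tube_c: steel bur tube, 120 mm long, 280 g, foot-heavy: 8-sided steel foot (32 mm across flats, 12 long), round 24 mm body, 8-sided black cap (32 across flats, 28 long). Starts lying on a flat: does not roll, axis 16 mm high, two flats vertical. Origin: mid-length on the axis; x axis runs foot to cap. Let go leaning under 15 degrees on its foot it rocks upright. May be absent.
- tube_a_foot (a point): centre of the flat end face of tube_a's foot, 60 mm from its origin; axes as the tube's
- tube_b_foot (a point): centre of the flat end face of tube_b's foot, 60 mm from its origin; axes as the tube's
- tube_c_foot (a point): centre of the flat end face of tube_c's foot, 60 mm from its origin; axes as the tube's
- rack_top (a point): centre of the top face of a narrow wooden ledge on two feet, fixed to the bench; the top is 46 mm deep (along this frame's x), 260 mm long (along its y), 60 mm above the bench, flat and without a lip. Its place and yaw vary.
- mat: round black rubber mat, 120 mm across, 4 mm thick, fixed to the bench; origin: centre of its underside
- cup_0: white mixing cup, 42 mm tall, 150 g: tapers from 44 mm across (foot) to 49 at height 18, sloped shoulder to height 23, straight collar 60 mm across up to the rim (55 inside). Origin: centre of underside, z out of the mouth. Nested, its shoulder rests on the lower cup's rim, 21.5 mm higher than that cup. This one stands on the round mat and is the bottom of the stack.
- cup_1: white mixing cup, 42 mm tall, 150 g: tapers from 44 mm across (foot) to 49 at height 18, sloped shoulder to height 23, straight collar 60 mm across up to the rim (55 inside). Origin: centre of underside, z out of the mouth. Nested, its shoulder rests on the lower cup's rim, 21.5 mm higher than that cup. Stands loose on the bench. May be absent.
- cup_2: white mixing cup, 42 mm tall, 150 g: tapers from 44 mm across (foot) to 49 at height 18, sloped shoulder to height 23, straight collar 60 mm across up to the rim (55 inside). Origin: centre of underside, z out of the mouth. Nested, its shoulder rests on the lower cup's rim, 21.5 mm higher than that cup. Stands loose on the bench. May be absent.
- cup_3: white mixing cup, 42 mm tall, 150 g: tapers from 44 mm across (foot) to 49 at height 18, sloped shoulder to height 23, straight collar 60 mm across up to the rim (55 inside). Origin: centre of underside, z out of the mouth. Nested, its shoulder rests on the lower cup's rim, 21.5 mm higher than that cup. Stands loose on the bench. May be absent.
- model: bystander, leave alone: plaster tooth model, a block 62 x 56 x 22 mm with a row of teeth on top, 33 mm tall in all; origin at its underside
- jar: bystander, leave alone: small glass jar with a steel lid, 44 mm across, 42 mm tall; origin at its underside
Mind the look-alikes: they are no part of the job. What is shaped like the cup_3 but yellow is not meant. Leave any green look-alike of the tube_a alone.

How it is judged:
By the outcome, as a careful person would: the job done as asked, in the order asked, and still so for the second after the job is handed in, with the robot touching nothing.
Of tube_a, tube_b, tube_c only 2 to 3 are there at a start; the rules pass over those that are not, and their reading is None.
Of cup_1, cup_2, cup_3 only 2 to 3 are there at a start; the rules pass over those that are not, and their reading is None.
At some moment in a run one of cup_1, cup_2, cup_3 may be knocked a few centimetres aside while the robot is not near it.
Once in a run the grip may slacken for a moment while it holds something.
It also fails if it takes over 210 s, if anything falls off the work surface, if the arm or the gripper's body presses on something with over 40 N, if the wrist force passes 120 N, or if a joint passes its speed limit or range.

## Robot

A 6-joint arm with a two-finger parallel gripper is mounted at the origin on the work surface. World frame = base frame: x ahead of the robot, y to its left, z up, the work surface at z = 0. Lengths are in m, angles in degrees, forces in N, time in s.
With the tool pointing down it reaches from about 0.25 to 0.725 m from the base axis. Payload 9.7 kg.
Tool frame: the origin (TCP) lies midway between the tips of the shut fingers; the grasp point (between the pads) lies 19 mm behind it (bot.pinch_z is the distance from the TCP to the grasp point, in m); z points along the fingers, y is the line along which they close (so a half turn about z gives the same grasp; the last joint's range is limited). The gripper opens to 85 mm and grips with 20 to 120 N. Pads are 22 mm wide; open, the fingers measure 114 mm over their backs; the gripper's body (76 mm by 85 mm) begins 54 mm behind the grasp point. The pads swing forward as they close: fully open they stand 13 mm farther back than shut.
Start: joints at [-74.542, 4.979, 10.078, 95.1, 0, 90], TCP at [0.147, -0.53, 0.231] pointing down, gripper open.
Joint ranges: [-179.16, 179.16], [-48.56, 103.87], [-65.8, 70.77], [-126.05, 130.52], [-82.76, 87.17], [-180, 180]. Speed limits (degrees/s): [127.2, 127.2, 147.25, 180, 180, 180].

## Interface

Orientations are given as [roll, pitch, yaw] about the fixed x, y, z axes, in that order (R = Rz(yaw) Ry(pitch) Rx(roll)).
In Python, from workcell import sensors, camera, ticket, bot gives the robot as it stands.
- The arm moves only by the shell command python3 -m handwheel 'ROWS' [FORCE]. ROWS is a JSON object of lists of equal length, an entry for each row: "gripper": the opening, from -1 (shut) to 1 (fully open); "slide": the shift along the tool's x, y, z in mm, a list of three; "yaw": the turn about the tool's z in rad. A call has 1 to 8 rows; each row shifts and turns the commanded pose from where the row before left it, along the tool's axes as they then stand; what a row does not reach is not made up. A row lasts 1/12 s, in which the tool goes at most 41.7 mm and 7.16 degrees, less where a joint would pass 70% of its speed; a pose out of reach is approached as far as the arm can. A call is refused whole if a number of a shift passes 41.7 or a number of a turn 0.125, either way. A call with a gripper value outside its range is refused whole. The fingers move at their own pace and stop on an object; FORCE is the grip in N (left out, the last holds). Time passes only in rows, so rows that do not move let the fingers close. It gives the time, the measured TCP pose, the force, the opening and the grip force at its end, in the units of the state.
- sensors.get_obs(): the state, without advancing time (a new reading comes with each control period).
- camera(name): name is "side" or "top"; returns a dict with "img" (384x512x3 uint8, red, green, blue), "fx", "fy", "cx", "cy" (pixels), "dist" ([k1, k2, p1, p2, k3] as OpenCV has them; the pictures are not rectified), "R" (3x3) and "t" (3): a world point X has camera coordinates R X + t. Camera axes: x right, y down, z forward; pixel columns grow to the right and rows downward; lengths in m; the calibration is good to about 2 mm. A picture is of the moment at which its call begins. There is no depth.
- ticket.job_done(): hands the job in; it is judged then, once.
The state is a dict: "time": time; "q": joint angles; "qd": joint speeds; "joint_efforts": joint torques, N m; "ee_pos": TCP position; "tcp_rot": TCP orientation; "wrist_force": force on the tool from outside, world axes, zero at the start; "torque": the same for the moment, N m; "opening": finger opening in m; "grasp_force": force on a finger pad.
Only numpy, scipy, OpenCV 4.12 (cv2) and the standard library are available. Lean on these libraries where they do the work, as an engineer would, in place of code of your own. Each camera call takes 0.05 s, during which the arm holds its last target. There are 200 camera calls.

## Working session

There is one attempt and no reset: what is moved stays moved. The work goes in short steps, Python scripts to look and compute and a shell command to move; the robot and the scene stay as the last step left them, time stands still between calls to the robot, and variables do not carry over. Pictures are saved under pics/ and viewed, at most 14 in all, crops included, and the job is handed in when it is done.

```bash
mkdir -p pics; ls
python3 - <<'E'
from workcell import sensors,camera,bot
import cv2,numpy as np
for n in("top","side"):
    c=camera(n); cv2.imwrite(f"pics/{n}0.png",cv2.resize(c["img"][:,:,::-1],(768,576)))
    R=np.array(c["R"]);t=np.array(c["t"]);print(n,c["fx"],c["cx"],c["cy"],c["dist"],-R.T@t,R.round(3).tolist())
print(sensors.get_obs(),bot.pinch_z)
E
```

```text
pics
top 370.77255755606757 255.6215825597652 190.08336080800112 [-0.08164089  0.          0.          0.          0.        ] [ 0.41833232 -0.02940503  1.04725714] [[0.019, -1.0, 0.022], [-0.991, -0.021, -0.132], [0.132, -0.02, -0.991]]
side 354.9612878352135 252.2291592982552 188.86174679810034 [-0.01851488  0.          0.          0.          0.        ] [0.33273164 0.46301628 0.66694816] [[-0.923, -0.385, 0.007], [-0.293, 0.69, -0.662], [0.25, -0.613, -0.749]]
{'time': 0.1, 'q': array([-7.45428543e+01,  5.00938116e+00,  1.00395364e+01,  9.50991923e+01,
       -6.62541952e-04,  9.00007262e+01]), 'qd': array([ 0.02442633, -0.12870847,  0.14652107, -0.04671862,  0.0110143 ,
       -0.0141277 ]), 'joint_efforts': array([-8.82810255e-04, -5.21560335e+01,  4.65654016e+01,  1.59158144e-02,
       -4.06555080e-05, -6.76349643e-07]), 'ee_pos': array([ 0.14652873, -0.52991664,  0.23064507]), 'tcp_rot': array([-1.79930963e+02,  6.63416453e-04,  1.54564204e+01]), 'wrist_force': array([ 0.12157542, -1.05332422, -0.18055654]), 'torque': array([ 0.0153257 , -0.01556407,  0.01778671]), 'grasp_force': 0.0, 'opening': 0.08535561362330515} 0.0187
```

View pics/top0.png

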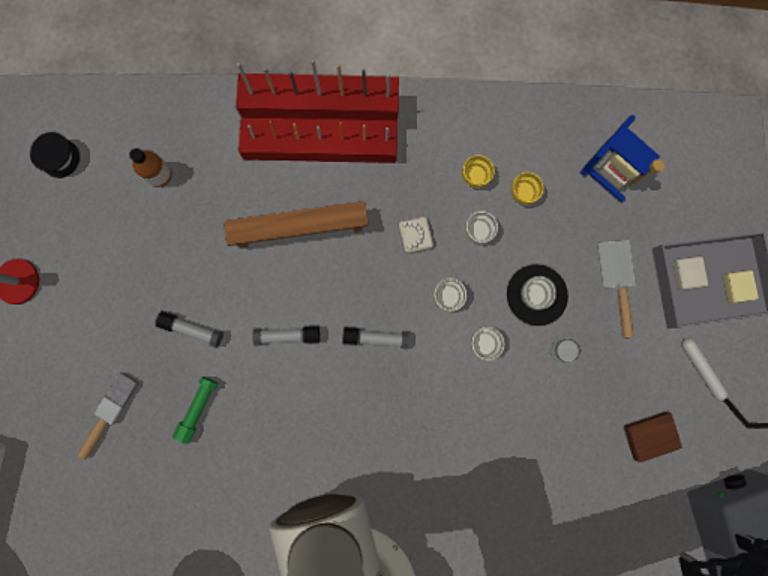

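View pics/side0.png

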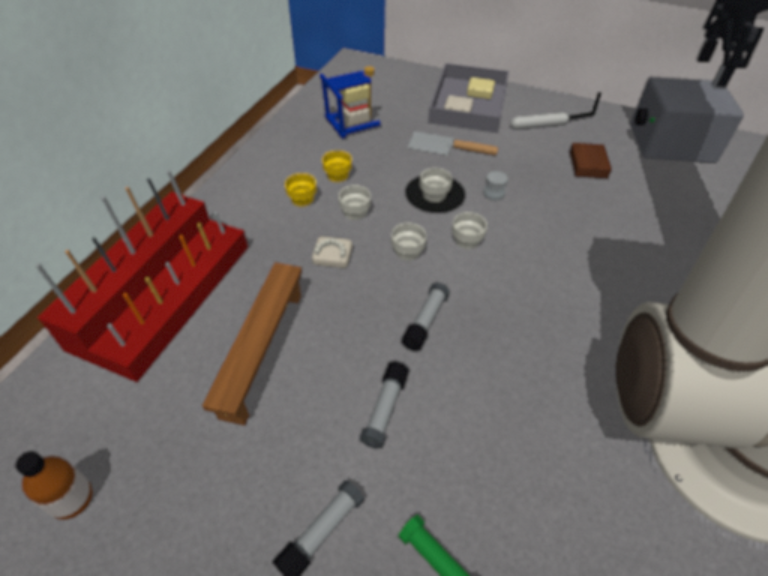

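The top view (768-wide) shows three steel tubes: caps at (168,320), (318,334) and (350,337), with feet at (218,340), (257,336) and (410,339). The loose white cups are at (482,228), (451,294) and (488,344). The mat with cup_0 is at (537,294), and the ledge runs from (225,235) to (367,212). The yellow cups and the green tube are decoys.

```bash
cat > h.py <<'E'
from workcell import sensors,camera,bot
import cv2,numpy as np
def ray(c,px):
    K=np.array([[c["fx"],0,c["cx"]],[0,c["fy"],c["cy"]],[0,0,1]])
    u=cv2.undistortPoints(np.array(px,float).reshape(-1,1,2),K,np.array(c["dist"])).reshape(-1,2)
    R=np.array(c["R"]);return -R.T@np.array(c["t"]),np.c_[u,np.ones(len(u))]@R
def cast(c,px,z):
    o,d=ray(c,px);return o+d*((z-o[2])/d[:,2])[:,None]
def proj(c,X):
    K=np.array([[c["fx"],0,c["cx"]],[0,c["fy"],c["cy"]],[0,0,1]])
    return cv2.projectPoints(np.array(X,float).reshape(-1,1,3),cv2.Rodrigues(np.array(c["R"]))[0],np.array(c["t"]),K,np.array(c["dist"]))[0].reshape(-1,2)
def blobs(m,amin=30):
    n,l,s,ce=cv2.connectedComponentsWithStats(m.astype(np.uint8));return [(ce[i],s[i],l==i) for i in range(1,n) if s[i][4]>=amin]
def hsv(c): return cv2.cvtColor(c["img"],cv2.COLOR_RGB2HSV).astype(int)
E
python3 - <<'E'
from h import *
c=camera("top");H=hsv(c);h,s,v=H[...,0],H[...,1],H[...,2]
print("bench",H[250,200])
for nm,m,z in(("dark",(v<45),.02),("white",(v>135)&(s<60),.0325),("brown",(h>5)&(h<16)&(s>100)&(v>60),.06)):
    for ce,st,mk in blobs(m):
        if 100<ce[1]<260 and 90<ce[0]<400: print(nm,ce.round(1),st.tolist(),cast(c,[ce],z)[0].round(4)[:2])
b=[k for k in blobs((h>5)&(h<16)&(s>100)&(v>60),400) if 140<k[0][0]<250 and k[0][1]<170][0]
vv=v[b[2]];print("brown V hist",np.histogram(vv,10))
e=c["img"][100:260,90:390,::-1]
cv2.imwrite("pics/crop.png",cv2.resize(e[:,:200],(800,560)[:2],interpolation=cv2.INTER_CUBIC))
E
```

```text
bench [ 10   7 113]
dark [ 91.4 103.6] [86, 99, 11, 10, 77] [0.7996 0.4343]
dark [357.1 197. ] [338, 176, 41, 41, 859] [ 0.5416 -0.3368]
dark [110.  213.4] [104, 208, 15, 13, 122] [0.481  0.3545]
dark [207.1 222.7] [202, 217, 11, 12, 119] [0.4614 0.0823]
dark [233.6 223.3] [229, 218, 11, 12, 114] [0.4613 0.0092]
white [321.3 152.6] [311, 143, 21, 19, 214] [ 0.6641 -0.2327]
white [276.7 156. ] [266, 145, 22, 23, 348] [ 0.6512 -0.1067]
white [358.2 195.3] [349, 184, 20, 22, 241] [ 0.5449 -0.3362]
white [301.9 196.7] [295, 186, 16, 22, 228] [ 0.5377 -0.178 ]
white [127.2 220.3] [115, 215, 26, 11, 70] [0.4624 0.3006]
white [325.1 228.4] [315, 218, 21, 23, 256] [ 0.4515 -0.2424]
white [186.4 223.8] [174, 222, 26, 5, 75] [0.4567 0.1376]
white [253.9 225.6] [241, 224, 27, 5, 77] [ 0.4557 -0.0468]
white [377.9 233.6] [372, 227, 13, 14, 140] [ 0.4393 -0.3902]
brown [ 98.4 110.3] [88, 100, 20, 19, 221] [0.7653 0.3944]
brown [196.9 148.3] [149, 134, 96, 29, 1553] [0.6611 0.1132]
brown V hist (array([ 13,  12,   6,   8,  12, 113, 657, 561, 166,   5]), array([ 61. ,  69.8,  78.6,  87.4,  96.2, 105. , 113.8, 122.6, 131.4,
       140.2, 149. ]))
```

View pics/crop.png

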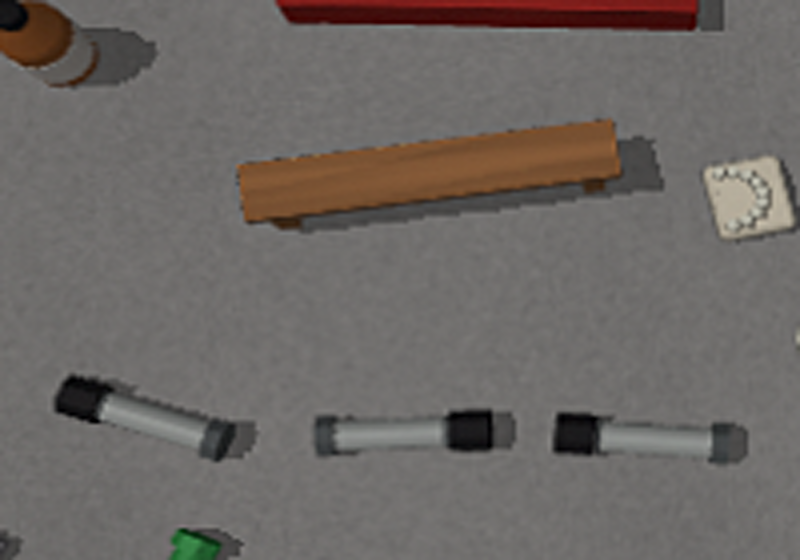

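The crop shows the ledge top with corners at (240,163), (614,120), (620,176) and (246,222). Tube 1 has its cap at (82,397) and foot at (217,440). Tube 2 has its foot at (326,435) and cap at (469,431). Tube 3 has its cap at (576,434) and foot at (725,442).

Run:
```python
from h import *
c=camera("top");f=lambda p:np.array(p)/[4,3.5]+[90,100]-.4
r=cast(c,f([[240,163],[614,120],[620,176],[246,222]]),.06);print("ledge",r.round(4)[:,:2].tolist(),r.mean(0).round(4))
l=(r[0]+r[3]-r[1]-r[2])/2;print("len",np.linalg.norm(l),"yaw y-axis",np.degrees(np.arctan2(l[1],l[0])),"wid",np.linalg.norm(r[0]-r[3]))
for n,ca,fo in(("T1",(82,397),(215,440)),("T2",(469,431),(326,435)),("T3",(576,434),(725,442))):
    a,b=cast(c,f([ca,fo]),.017);d=(a-b)[:2];L=np.linalg.norm(d);print(n,"cap",a[:2].round(4),"foot",b[:2].round(4),L,"ang",np.degrees(np.arctan2(d[1],d[0])).round(1))
```

```text
ledge [[0.6647, 0.2431], [0.7047, -0.0118], [0.6597, -0.0169], [0.6178, 0.2361]] [0.6617 0.1126 0.06  ]
len 0.2572190472458365 yaw y-axis 99.16713446990985 wid 0.04738116895179824
T1 cap [0.4822 0.3554] foot [0.4503 0.2596] 0.10090831763222945 ang 71.6
T2 cap [0.4614 0.0835] foot [0.4561 0.1825] 0.09915063258558228 ang -86.9
T3 cap [0.4606 0.0094] foot [ 0.4563 -0.094 ] 0.10343327103953902 ang 87.6
```

```bash
cat >> h.py <<'E'
def go(x=None,y=None,z=None,yaw=None):
    "print tool-frame slide (mm) to world target, and turn (rad) to yaw"
    o=sensors.get_obs();p=o["ee_pos"];w=o["tcp_rot"][2];a=np.radians(w)
    d=np.array([0 if t is None else t-q for t,q in zip((x,y,z),p)])*1000
    s=[d@[np.cos(a),np.sin(a),0],d@[np.sin(a),-np.cos(a),0],-d[2]]
    print("t",o["time"],"at",p.round(4),"rot",o["tcp_rot"].round(2),"open",round(o["opening"],4),"grip",round(o["grasp_force"],1),"F",o["wrist_force"].round(1),"| slide",np.round(s,1),"turn",None if yaw is None else round(-np.radians((yaw-w+180)%360-180),3))
E
hw="python3 -m handwheel"
python3 -m handwheel '{"gripper":[1,1,1,1,1,1,1,1],"slide":[[0,0,0],[0,0,0],[0,0,0],[0,0,0],[0,0,0],[0,0,0],[0,0,0],[0,0,0]],"yaw":[-0.125,-0.125,-0.125,-0.125,-0.125,-0.125,-0.125,-0.125]}'
python3 -m handwheel '{"gripper":[1,1,1,1],"slide":[[0,0,0],[0,0,0],[0,0,0],[0,0,0]],"yaw":[-0.125,-0.125,-0.009,0]}' 
python3 -m handwheel '{"gripper":[1,1,1,1,1,1,1,1],"slide":[[34,18,0],[34,18,0],[34,18,0],[34,18,0],[34,18,0],[34,18,0],[34,18,0],[34,18,0]],"yaw":[0,0,0,0,0,0,0,0]}'
python3 -m handwheel '{"gripper":[1,1,1,1,1,1,1,1],"slide":[[34,18,0],[34,18,0],[34,18,0],[34,18,0],[34,18,0],[34,18,0],[34,18,0],[0,0,0]],"yaw":[0,0,0,0,0,0,0,0]}'
python3 -c "
from h import *
go(.4606,.0094,.1,87.6)"
```

```text
time: 0.87
ee_pos: [0.1466, -0.53, 0.231]
tcp_rot: [-180.0, -0.0, 73.1]
wrist_force: [-0.2, 0.2, 0.7]
opening: 0.0851
grasp_force: 0.0
time: 1.2
ee_pos: [0.1466, -0.5301, 0.2312]
tcp_rot: [-180.0, -0.0, 87.4]
wrist_force: [-0.0, -0.6, -0.4]
opening: 0.0855
grasp_force: 0.0
time: 1.87
ee_pos: [0.3023, -0.2627, 0.2314]
tcp_rot: [180.0, 0.0, 87.3]
wrist_force: [0.1, -1.1, 0.6]
opening: 0.0856
grasp_force: 0.0
time: 2.53
ee_pos: [0.4398, -0.0272, 0.2307]
tcp_rot: [180.0, -0.1, 87.6]
wrist_force: [-0.4, -0.9, 0.1]
opening: 0.0854
grasp_force: 0.0
t 2.5333 at [ 0.4398 -0.0272  0.2307] rot [ 1.7999e+02 -8.0000e-02  8.7630e+01] open 0.0854 grip 0.0 F [-0.4 -0.9  0.1] | slide [ 37.4  19.2 130.7] turn 0.0
```

```bash
python3 -m handwheel '{"gripper":[0.3,0.3,0.3,0.3,0.3,0.3,0.3,0.3],"slide":[[37.5,19,0],[0,0,30],[0,0,30],[0,0,30],[0,0,30],[0,0,30],[0,0,20],[0,0,0]],"yaw":[0,0,0,0,0,0,0,0]}'
python3 -m handwheel '{"gripper":[0.3,0.3,0.3,0.3,0.3],"slide":[[0,0,20],[0,0,20],[0,0,12],[0,0,6],[0,0,0]],"yaw":[0,0,0,0,0]}'
python3 -c "
from h import *
go(.4606,.0094,.002,87.6)
c=camera('side');i=c['img'];p=proj(c,[[.46,0,.03]])[0].astype(int);print(p)
a=i[max(p[1]-75,0):p[1]+75,max(p[0]-100,0):p[0]+100,::-1];cv2.imwrite('pics/g1.png',cv2.resize(a,None,fx=4,fy=4,interpolation=2))"
```

```text
time: 3.2
ee_pos: [0.4555, 0.0042, 0.0571]
tcp_rot: [-179.6, 0.0, 87.4]
wrist_force: [-0.4, 0.1, -0.9]
opening: 0.0554
grasp_force: 0.0
time: 3.62
ee_pos: [0.4578, 0.0043, 0.003]
tcp_rot: [-179.9, 0.0, 87.5]
wrist_force: [-0.2, -0.2, -0.1]
opening: 0.0557
grasp_force: 0.0
t 3.6167 at [0.4578 0.0043 0.003 ] rot [-1.7994e+02  1.0000e-02  8.7520e+01] open 0.0557 grip 0.0 F [-0.2 -0.2 -0.1] | slide [5.2 2.6 1. ] turn -0.001
[277 217]
```

View pics/g1.png

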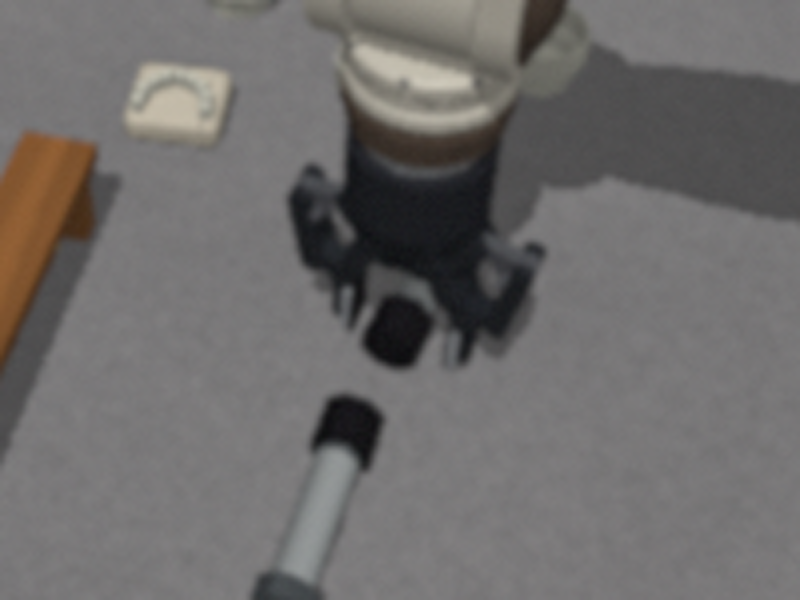

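The side crop shows the cap at (400,330) centred between the open fingers. I'll close on it and begin the tip.

```bash
python3 -m handwheel '{"gripper":[0.3,0.3,-1,-1,-1,-1,-1,-1],"slide":[[5,2,2],[0,0,0],[0,0,0],[0,0,0],[0,0,0],[0,0,0],[0,0,0],[0,0,0]],"yaw":[0,0,0,0,0,0,0,0]}' 20
python3 -c "
from h import *
go()"
python3 -m handwheel '{"gripper":[-1,-1,-1,-1,-1,-1],"slide":[[-1.5,0,-6.5],[-1.5,0,-6.5],[-2,0,-6.5],[-2.5,0,-6.5],[0,0,0],[0,0,0]],"yaw":[0,0,0,0,0,0]}' 20
python3 -c "
from h import *
go()
c=camera('side');i=c['img'];p=proj(c,[[.46,-.05,.03]])[0].astype(int);print(p)
a=i[max(p[1]-75,0):p[1]+75,max(p[0]-100,0):p[0]+100,::-1];cv2.imwrite('pics/g2.png',cv2.resize(a,None,fx=4,fy=4,interpolation=2))"
```

```text
time: 4.33
ee_pos: [0.4607, 0.0095, 0.0019]
tcp_rot: [179.9, -0.0, 87.6]
wrist_force: [-1.6, 2.7, 5.5]
opening: 0.0315
grasp_force: 20.4
t 4.3333 at [0.4607 0.0095 0.0019] rot [ 1.7995e+02 -2.0000e-02  8.7590e+01] open 0.0315 grip 20.4 F [-1.6  2.7  5.5] | slide [0. 0. 0.] turn None
time: 4.83
ee_pos: [0.4604, 0.0017, 0.0278]
tcp_rot: [179.9, -0.0, 87.6]
wrist_force: [0.9, -0.9, -3.0]
opening: 0.0315
grasp_force: 20.4
t 4.8333 at [0.4604 0.0017 0.0278] rot [ 1.7995e+02 -1.0000e-02  8.7570e+01] open 0.0315 grip 20.4 F [ 0.9 -0.9 -3. ] | slide [0. 0. 0.] turn None
[284 202]
```

View pics/g2.png

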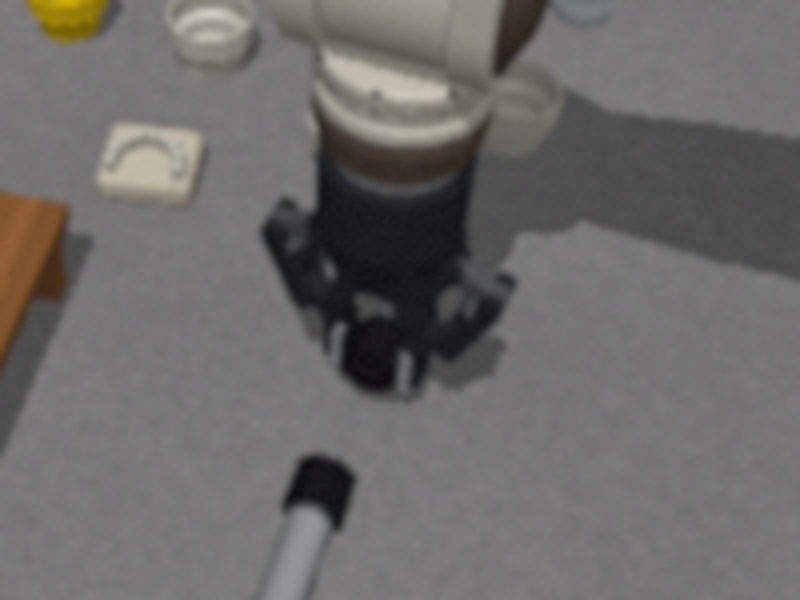

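```bash
python3 -c "
from h import *
F=[]
for k in range(6):
    c=camera('top');o=sensors.get_obs();F.append(np.r_[o['wrist_force'],o['torque']])
print(np.mean(F,0).round(2),np.std(F,0).round(2))
i=c['img'];p=proj(c,[[.46,-.05,.03]])[0].astype(int);print(p)
a=i[max(p[1]-40,0):p[1]+40,max(p[0]-60,0):p[0]+60,::-1];cv2.imwrite('pics/g3.png',cv2.resize(a,None,fx=5,fy=5,interpolation=2))"
```

```text
[ 0.05  0.06 -2.46  0.18 -0.    0.01] [0.87 0.49 0.41 0.03 0.03 0.02]
[255 224]
```

View pics/g3.png

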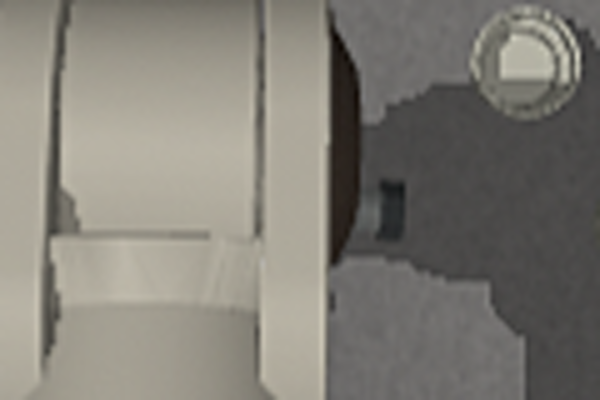

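The foot is hidden, but the wrist carries about 2.5 N, nearly the tube's full weight, so it may not be pivoting. I'll lower it again and use a softer, pivoting grip.

```bash
python3 -m handwheel '{"gripper":[-1,-1,-1,-1],"slide":[[2.5,0,6.5],[2,0,6.5],[0,0,0],[0,0,0]],"yaw":[0,0,0,0]}' 20
python3 -c "
from h import *
F=[]
for k in range(5):
    c=camera('top');o=sensors.get_obs();F.append(np.r_[o['wrist_force'],o['torque']])
print(np.mean(F,0).round(2))"
python3 -m handwheel '{"gripper":[-1,-1,-1,-1],"slide":[[1.5,0,6.5],[1.5,0,6.5],[0,0,0],[0,0,0]],"yaw":[0,0,0,0]}' 20
python3 -m handwheel '{"gripper":[-0.2,-0.2,-0.2],"slide":[[0,0,0],[0,0,0],[0,0,0]],"yaw":[0,0,0]}' 20
python3 -c "
from h import *
go()
F=[]
for k in range(5):
    c=camera('top');o=sensors.get_obs();F.append(np.r_[o['wrist_force'],o['torque']])
print(np.mean(F,0).round(2))"
python3 -m handwheel '{"gripper":[-0.27,-0.27,-0.27],"slide":[[0,0,0],[0,0,0],[0,0,0]],"yaw":[0,0,0]}' 20
python3 -m handwheel '{"gripper":[-0.28,-0.28,-0.28],"slide":[[0,0,0],[0,0,0],[0,0,0]],"yaw":[0,0,0]}' 20
python3 -m handwheel '{"gripper":[-0.30,-0.30,-0.30],"slide":[[0,0,0],[0,0,0],[0,0,0]],"yaw":[0,0,0]}' 20
```

```text
time: 5.52
ee_pos: [0.4597, 0.0066, 0.0135]
tcp_rot: [-179.9, 0.0, 87.6]
wrist_force: [1.5, 0.0, -2.3]
opening: 0.0314
grasp_force: 20.4
[ 0.25  0.43 -2.28  0.15 -0.01  0.02]
time: 6.1
ee_pos: [0.4605, 0.0095, 0.001]
tcp_rot: [180.0, 0.0, 87.6]
wrist_force: [0.9, -0.2, -0.7]
opening: 0.0314
grasp_force: 21.3
time: 6.35
ee_pos: [0.4603, 0.0094, 0.0012]
tcp_rot: [-180.0, -0.0, 87.6]
wrist_force: [0.3, 0.1, 0.6]
opening: 0.0343
grasp_force: 0.0
t 6.35 at [0.4603 0.0094 0.0012] rot [-179.99   -0.     87.59] open 0.0343 grip 0.0 F [0.3 0.1 0.6] | slide [0. 0. 0.] turn None
[-0.28 -0.28 -0.22  0.02 -0.01 -0.  ]
time: 6.85
ee_pos: [0.4604, 0.0094, 0.0014]
tcp_rot: [180.0, -0.0, 87.6]
wrist_force: [-0.9, 0.4, 1.5]
opening: 0.0311
grasp_force: 20.1
time: 7.1
ee_pos: [0.4604, 0.0093, 0.0013]
tcp_rot: [180.0, 0.0, 87.6]
wrist_force: [0.0, 0.1, 1.4]
opening: 0.0318
grasp_force: 20.1
time: 7.35
ee_pos: [0.4604, 0.0094, 0.0013]
tcp_rot: [180.0, 0.0, 87.6]
wrist_force: [0.0, 1.0, 2.5]
opening: 0.0318
grasp_force: 20.2
```

```bash
python3 -m handwheel '{"gripper":[-0.1,-0.1,-0.1,-1,-1,-1,-1,-1],"slide":[[0,0,0],[19,0,0],[0,0,0],[0,0,0],[0,0,0],[0,0,0],[0,0,0],[0,0,0]],"yaw":[0,0,0,0,0,0,0,0]}' 20
python3 -m handwheel '{"gripper":[-1,-1,-1],"slide":[[-1,0,-5],[0,0,0],[0,0,0]],"yaw":[0,0,0]}' 20
cat >> h.py <<'E'
def F(n=6):
    a=[]
    for k in range(n):
        c=camera('top');o=sensors.get_obs();a.append(np.r_[o['wrist_force'],o['torque']])
    print("F",np.mean(a,0).round(2))
E
python3 -c "
from h import *
go();F()"
```

```text
time: 8.02
ee_pos: [0.4611, 0.0281, 0.0012]
tcp_rot: [-180.0, -0.0, 87.6]
wrist_force: [0.3, 0.8, -0.7]
opening: 0.0312
grasp_force: 19.9
time: 8.27
ee_pos: [0.4611, 0.027, 0.0065]
tcp_rot: [180.0, 0.0, 87.6]
wrist_force: [-0.4, -0.2, -1.9]
opening: 0.0316
grasp_force: 20.0
t 8.2667 at [0.4611 0.027  0.0065] rot [1.800e+02 2.000e-02 8.757e+01] open 0.0316 grip 20.0 F [-0.4 -0.2 -1.9] | slide [0. 0. 0.] turn None
F [-0.22 -0.87 -1.75 -0.    0.02  0.01]
```

```bash
python3 -m handwheel '{"gripper":[-1,-1,-1,-1,-1],"slide":[[-2,0,-9],[-2,0,-7],[-3,0,-7],[0,0,0],[0,0,0]],"yaw":[0,0,0,0,0]}' 20
python3 -c "
from h import *
go();F()"
```

```text
time: 8.98
ee_pos: [0.4614, 0.0202, 0.0301]
tcp_rot: [179.9, -0.0, 87.6]
wrist_force: [0.7, 1.0, -2.3]
opening: 0.0311
grasp_force: 20.1
t 8.9833 at [0.4614 0.0202 0.0301] rot [ 1.7991e+02 -2.0000e-02  8.7580e+01] open 0.0311 grip 20.1 F [ 0.7  1.  -2.3] | slide [0. 0. 0.] turn None
F [ 0.38  0.51 -1.62  0.14 -0.17  0.09]
```

```bash
python3 -m handwheel '{"gripper":[-1,-1,-1,-1,-1,-1,-1,-1],"slide":[[-3.5,0,-7],[-3.5,0,-7],[-4,0,-6.5],[-4.5,0,-6.5],[-5,0,-6],[-5,0,-5.5],[-5.5,0,-5],[-6,0,-5]],"yaw":[0,0,0,0,0,0,0,0]}' 20
python3 -m handwheel '{"gripper":[-1,-1],"slide":[[0,0,0],[0,0,0]],"yaw":[0,0]}' 20
python3 -c "
from h import *
go();F()
c=camera('side');i=c['img'];p=proj(c,[[.46,-.05,.03]])[0].astype(int);print(p)
a=i[max(p[1]-75,0):p[1]+75,max(p[0]-100,0):p[0]+100,::-1];cv2.imwrite('pics/g4.png',cv2.resize(a,None,fx=4,fy=4,interpolation=2))"
```

```text
time: 9.95
ee_pos: [0.4593, -0.0172, 0.0784]
tcp_rot: [180.0, -0.0, 87.6]
wrist_force: [0.1, 0.8, -1.3]
opening: 0.0313
grasp_force: 19.9
time: 10.12
ee_pos: [0.4595, -0.0169, 0.078]
tcp_rot: [180.0, -0.0, 87.5]
wrist_force: [0.7, 1.2, 0.4]
opening: 0.0311
grasp_force: 20.3
t 10.1167 at [ 0.4595 -0.0169  0.078 ] rot [ 1.7997e+02 -1.0000e-02  8.7550e+01] open 0.0311 grip 20.3 F [0.7 1.2 0.4] | slide [0. 0. 0.] turn None
F [ 0.64  1.5  -0.22  0.33 -0.19  0.05]
[284 202]
```

View pics/g4.png

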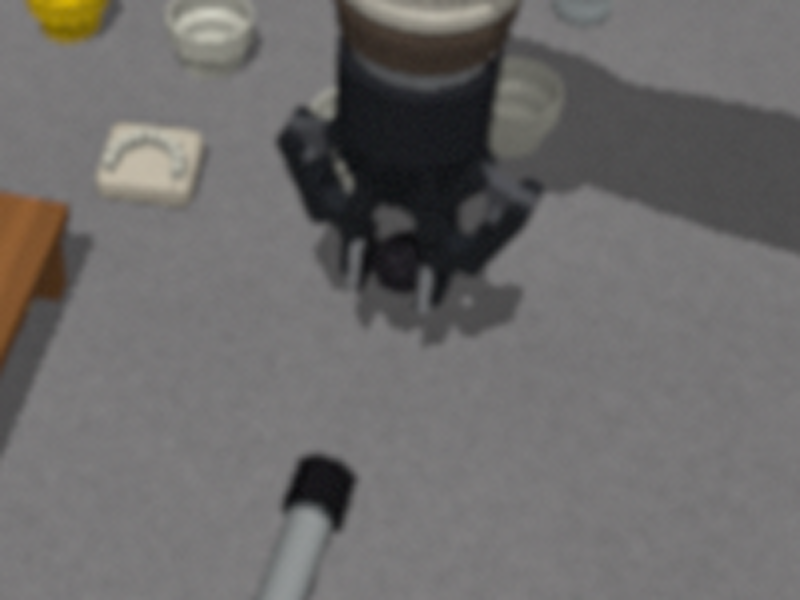

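The cap is at (400,262) and rising between the fingers, and the force shows the foot pushing back, so it is pivoting. I'll finish the arc.

```bash
python3 -m handwheel '{"gripper":[-1,-1,-1,-1,-1,-1,-1,-1],"slide":[[-6.5,0,-4.5],[-6.5,0,-4],[-7,0,-3.5],[-7,0,-3.3],[-7.3,0,-2.5],[-7.3,0,-2.4],[-7.6,0,-1.5],[-7.6,0,-1.5]],"yaw":[0,0,0,0,0,0,0,0]}' 20
python3 -m handwheel '{"gripper":[-1,-1,-1,-1,-1,-1],"slide":[[-7.7,0,-0.5],[-7.7,0,-0.4],[-7,0,0.3],[-6,0,0.3],[0,0,0],[0,0,0]],"yaw":[0,0,0,0,0,0]}' 20
python3 -c "
from h import *
go();F()
c=camera('side');i=c['img'];p=proj(c,[[.46,-.1,.06]])[0].astype(int);print(p)
a=i[max(p[1]-75,0):p[1]+75,max(p[0]-100,0):p[0]+100,::-1];cv2.imwrite('pics/g5.png',cv2.resize(a,None,fx=4,fy=4,interpolation=2))"
```

```text
time: 11.13
ee_pos: [0.4578, -0.0742, 0.103]
tcp_rot: [179.8, -0.0, 87.6]
wrist_force: [0.5, 3.3, 10.2]
opening: 0.0315
grasp_force: 25.0
time: 11.63
ee_pos: [0.4566, -0.1033, 0.1037]
tcp_rot: [179.8, 0.1, 87.5]
wrist_force: [-1.7, 0.3, 14.8]
opening: 0.0309
grasp_force: 28.3
t 11.6333 at [ 0.4566 -0.1033  0.1037] rot [1.7979e+02 9.0000e-02 8.7510e+01] open 0.0309 grip 28.3 F [-1.7  0.3 14.8] | slide [0. 0. 0.] turn None
F [-1.95 -0.03 14.41  0.13  0.44 -0.03]
[292 178]
```

View pics/g5.png

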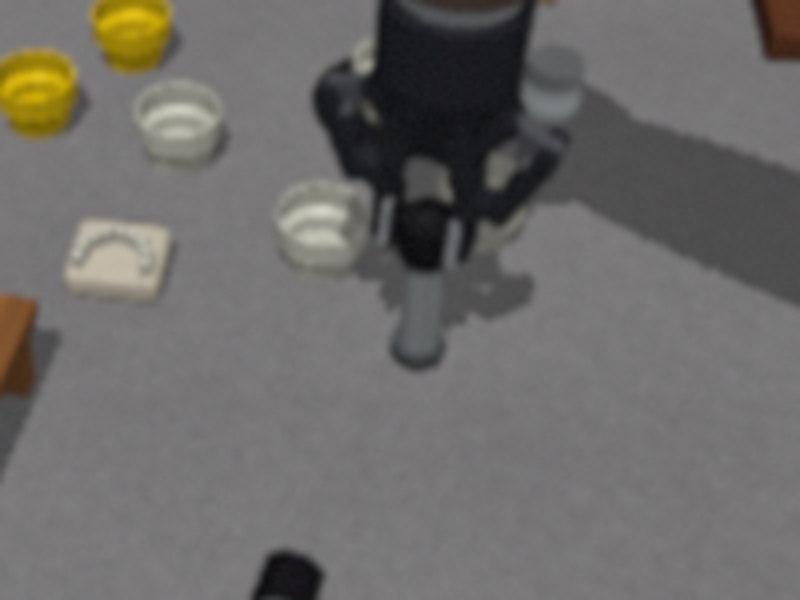

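The tube stands almost upright, with its foot at (417,350) and cap at (425,230). I'll release it and locate it.

```bash
python3 -m handwheel '{"gripper":[0.1,0.1,0.1,0.1,0.1,0.1,0.1,0.1],"slide":[[0,0,0],[0,0,0],[0,0,0],[0,0,0],[0,0,0],[0,0,0],[0,0,0],[0,0,0]],"yaw":[0,0,0,0,0,0,0,0]}' 20
python3 -c "
from h import *
go()
c=camera('side');i=c['img'];p=proj(c,[[.46,-.1,.06]])[0].astype(int);print(p)
a=i[max(p[1]-75,0):p[1]+75,max(p[0]-100,0):p[0]+100,::-1];cv2.imwrite('pics/g6.png',cv2.resize(a[40:110,60:160],None,fx=8,fy=8,interpolation=2))"
```

```text
time: 12.65
ee_pos: [0.4556, -0.1017, 0.1012]
tcp_rot: [-180.0, 0.0, 87.6]
wrist_force: [0.2, 0.7, 0.2]
opening: 0.0472
grasp_force: 0.0
t 12.65 at [ 0.4556 -0.1017  0.1012] rot [-179.99    0.     87.6 ] open 0.0472 grip 0.0 F [0.2 0.7 0.2] | slide [0. 0. 0.] turn None
[292 178]
```

View pics/g6.png

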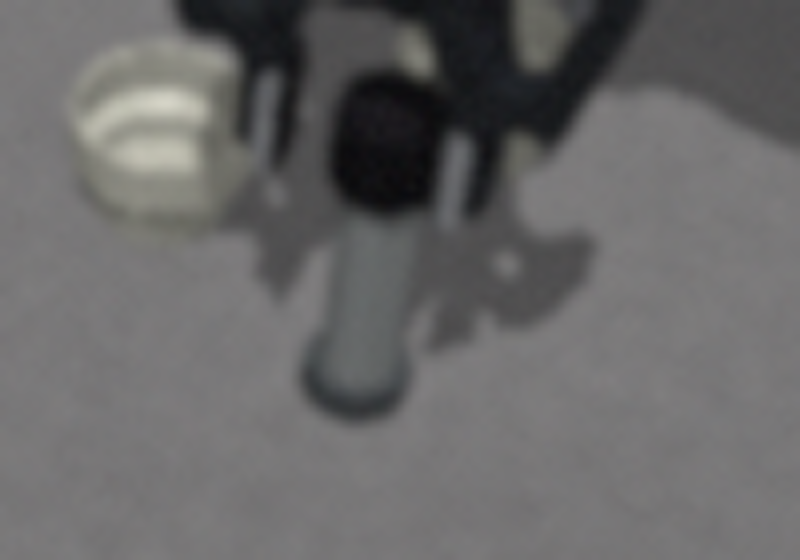

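```bash
python3 -c "
from h import *
c=camera('side');f=lambda p:np.array(p)/8+[252,143]
print('cap',cast(c,[f((388,143))],.106),'front bottom',cast(c,[f((356,422))],0))
for x,y in((.457,-.103),(.457,-.11),(.457,-.117)): print(y,((proj(c,[[x,y,.106],[x,y,.006]])-[252,143])*8).round())
"
```

```text
cap [[ 0.45162334 -0.1169974   0.106     ]] front bottom [[ 0.4458811 -0.1043856  0.       ]]
-0.103 [[355. 170.]
 [322. 402.]]
-0.11 [[362. 154.]
 [329. 386.]]
-0.117 [[370. 138.]
 [336. 370.]]
```

The tube stands upright with its cap centre at (388,143) and foot at (356,378), which places it at about (0.451, -0.118). I'll regrasp it deeper and lift.

```bash
python3 -m handwheel '{"gripper":[0.1,0.1,0.1,0.1,-1,-1,-1,-1],"slide":[[-8,-1,0],[-8,-1,0],[0,0,13],[0,0,0],[0,0,0],[0,0,0],[0,0,0],[0,0,0]],"yaw":[0,0,0,0,0,0,0,0]}' 60
python3 -m handwheel '{"gripper":[-1,-1,-1,-1,-1,-1,-1,-1],"slide":[[0,0,-5],[0,0,-10],[0,0,-15],[0,0,-15],[0,0,-15],[0,0,-15],[0,0,0],[0,0,0]],"yaw":[0,0,0,0,0,0,0,0]}' 60
python3 -c "
from h import *
go(.6744,.0336);F()
c=camera('side');i=c['img'];p=proj(c,[[.46,-.12,.12]])[0].astype(int);print(p)
a=i[max(p[1]-75,0):p[1]+75,max(p[0]-100,0):p[0]+100,::-1];cv2.imwrite('pics/g7.png',cv2.resize(a[20:130,40:160],None,fx=5,fy=5,interpolation=2))"
```

```text
time: 13.42
ee_pos: [0.453, -0.1176, 0.0885]
tcp_rot: [-180.0, -0.0, 87.6]
wrist_force: [0.3, -0.8, -2.8]
opening: 0.0315
grasp_force: 59.4
time: 14.08
ee_pos: [0.4536, -0.1177, 0.1643]
tcp_rot: [179.9, 0.0, 87.6]
wrist_force: [0.8, -1.0, -3.1]
opening: 0.0311
grasp_force: 59.9
t 14.0833 at [ 0.4536 -0.1177  0.1643] rot [1.7989e+02 2.0000e-02 8.7600e+01] open 0.0311 grip 59.9 F [ 0.8 -1.  -3.1] | slide [160.4 214.3  -0. ] turn None
F [-0.18  0.12 -2.71  0.01  0.   -0.03]
[298 154]
```

View pics/g7.png

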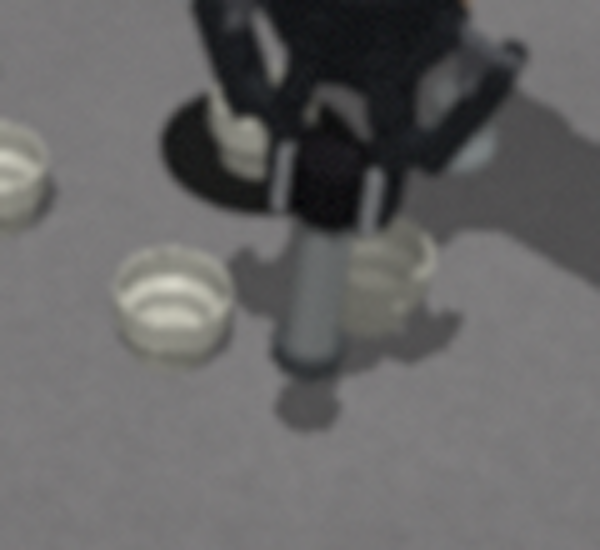

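The tube is upright and lifted, with its foot at (310,355) clear of its shadow. Now I'll carry it to the ledge.

```bash
python3 -m handwheel '{"gripper":[-1,-1,-1,-1,-1,-1,-1,-1],"slide":[[10,13.5,0],[20,26.7,0],[20,26.7,0],[20,26.7,0],[20,26.7,0],[20,26.7,0],[20,26.7,0],[20,26.7,0]],"yaw":[0,0,0,0,0,0,0,0]}' 60
python3 -m handwheel '{"gripper":[-1,-1,-1,-1],"slide":[[10,13.5,0],[0,0,0],[0,0,0],[0,0,0]],"yaw":[0,0,0,0]}' 60
python3 -c "
from h import *
go(.6744,.0336,.1485);F()
c=camera('top');H=hsv(c);h,s,v=H[...,0],H[...,1],H[...,2]
for n in('side','top'):
  c=camera(n);print(n,proj(c,[[.6744,.0336,.166],[.6744,.0336,.066]]).round(1).tolist())
c=camera('side');H=hsv(c);h,s,v=H[...,0],H[...,1],H[...,2]
m=(h>4)&(h<17)&(s>90)&(v>50)
k=max([b for b in blobs(m,300)],key=lambda b:b[1][4]);print(k[0],k[1])
"
```

```text
time: 15.1
ee_pos: [0.6606, 0.025, 0.1626]
tcp_rot: [-180.0, 0.0, 87.6]
wrist_force: [0.2, -0.7, -1.3]
opening: 0.0309
grasp_force: 60.5
time: 15.43
ee_pos: [0.6729, 0.0329, 0.1628]
tcp_rot: [-179.9, 0.0, 87.6]
wrist_force: [-0.9, 0.7, -2.3]
opening: 0.0308
grasp_force: 61.2
t 15.4333 at [0.6729 0.0329 0.1628] rot [-1.7993e+02  2.0000e-02  8.7590e+01] open 0.0308 grip 61.2 F [-0.9  0.7 -2.3] | slide [ 0.7  1.5 14.3] turn None
F [ 0.02 -0.26 -2.48 -0.01 -0.01 -0.01]
side [[177.0, 157.2], [183.7, 189.5]]
top [[223.8, 133.3], [226.1, 143.7]]
[166.76184433 232.70093063] [ 135  176   66  107 2364]
```

```bash
python3 -m handwheel '{"gripper":[-1,-1,-1,-1,-1,-1],"slide":[[0.7,1.5,5],[0,0,5],[0,0,3],[0,0,1.5],[0,0,0],[0,0,0]],"yaw":[0,0,0,0,0,0]}' 60
python3 -c "
from h import *
go();F()
c=camera('side');i=c['img'];p=np.array([180,185])
cv2.imwrite('pics/g8.png',cv2.resize(i[120:260,110:260,::-1],None,fx=4,fy=4,interpolation=2))"
```

```text
time: 16.43
ee_pos: [0.6749, 0.0339, 0.1486]
tcp_rot: [-180.0, 0.0, 87.6]
wrist_force: [0.8, 0.7, -2.3]
opening: 0.0311
grasp_force: 61.2
t 16.4333 at [0.6749 0.0339 0.1486] rot [-179.98    0.     87.59] open 0.0311 grip 61.2 F [ 0.8  0.7 -2.3] | slide [0. 0. 0.] turn None
F [ 0.42 -0.12 -2.7   0.01 -0.    0.02]
```

View pics/g8.png

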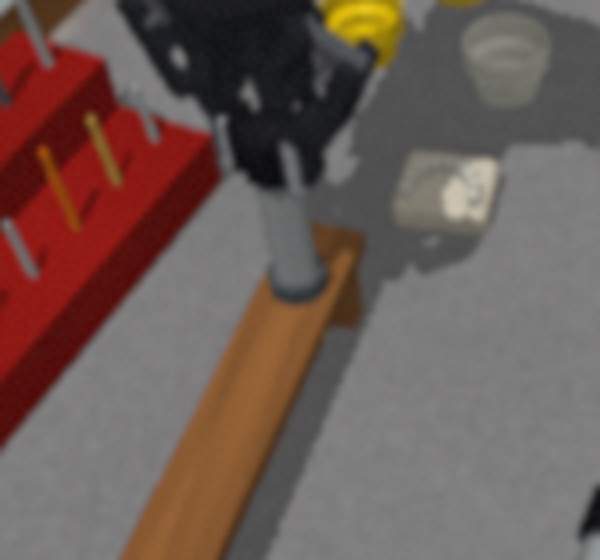

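The foot spans columns 270–327 on the ledge, whose edges are at about 262 and 338, so it is close to centred. I'll touch down and release.

```bash
python3 -m handwheel '{"gripper":[-1,-1,-1,-1],"slide":[[0,-0.8,1],[0,0,1],[0,0,0],[0,0,0]],"yaw":[0,0,0,0]}' 60
python3 -c "
from h import *
go();F()"
```

```text
time: 17.12
ee_pos: [0.6747, 0.0339, 0.1485]
tcp_rot: [179.8, -0.0, 87.6]
wrist_force: [-0.6, -0.1, 7.3]
opening: 0.0312
grasp_force: 62.2
t 17.1167 at [0.6747 0.0339 0.1485] rot [ 1.7984e+02 -1.0000e-02  8.7590e+01] open 0.0312 grip 62.2 F [-0.6 -0.1  7.3] | slide [0. 0. 0.] turn None
F [-0.3  -0.54  6.01 -0.05  0.16 -0.  ]
```

```bash
python3 -m handwheel '{"gripper":[0.1,0.1,0.1,0.1,0.1,0.1,0.1,0.1],"slide":[[0,0,0],[0,0,0],[0,0,0],[0,0,0],[0,0,-20],[0,0,-30],[0,0,-30],[0,0,0]],"yaw":[0,0,0,0,0,0,0,0]}' 20
python3 -m handwheel '{"gripper":[0.1,0.1,0.1,0.1,0.1,0.1,0.1,0.1],"slide":[[0,0,0],[4,-30,0],[4,-30,0],[4,-30,0],[4,-30,0],[4,-30,0],[4,-30,0],[0,0,0]],"yaw":[-0.096,0,0,0,0,0,0,0]}'
python3 -c "
from h import *
go(.4624,.0645,.0015,93.1)"
```

```text
time: 18.08
ee_pos: [0.6753, 0.034, 0.2333]
tcp_rot: [179.6, -0.0, 87.6]
wrist_force: [0.3, -0.3, 1.1]
opening: 0.0467
grasp_force: 0.0
time: 18.75
ee_pos: [0.489, 0.0484, 0.2276]
tcp_rot: [-180.0, -0.0, 93.1]
wrist_force: [-0.8, -0.3, 0.6]
opening: 0.0467
grasp_force: 0.0
t 18.75 at [0.489  0.0484 0.2276] rot [-1.7998e+02 -1.0000e-02  9.3120e+01] open 0.0467 grip 0.0 F [-0.8 -0.3  0.6] | slide [ 17.5 -25.7 226.1] turn 0.0
```

```bash
python3 -m handwheel '{"gripper":[0.1,0.1,0.1,0.1,0.1,0.1,0.1,0.1],"slide":[[17.5,-25.5,0],[0,0,35],[0,0,35],[0,0,35],[0,0,35],[0,0,30],[0,0,20],[0,0,0]],"yaw":[0,0,0,0,0,0,0,0]}'
python3 -c "
from h import *
go(.4624,.0645,.0015,93.1)
c=camera('side');H=hsv(c);v=H[...,2]
print(proj(c,[[.4614,.0835,.017]]))
for b in blobs(v<45,60):
  if abs(b[0][0]-265)<60 and abs(b[0][1]-250)<60: print(b[0],b[1],cast(c,[b[0]],.018)[0].round(4))"
```

```text
time: 19.42
ee_pos: [0.4641, 0.0639, 0.0323]
tcp_rot: [-179.6, 0.0, 93.1]
wrist_force: [-0.4, -0.9, -0.1]
opening: 0.0473
grasp_force: 0.0
t 19.4167 at [0.4641 0.0639 0.0323] rot [-1.7962e+02  3.0000e-02  9.3100e+01] open 0.0473 grip 0.0 F [-0.4 -0.9 -0.1] | slide [ 0.7 -1.6 30.8] turn -0.0
[[262.94494339 250.57018228]]
[267.75551102 212.73346693] [ 234  185   65   58 1497] [ 0.488  -0.0141  0.018 ]
[264.14379085 248.04575163] [256 242  16  16 153] [0.4611 0.0773 0.018 ]
```

```bash
python3 -m handwheel '{"gripper":[0.1,0.1,0.1,-1,-1,-1,-1,-1],"slide":[[0,-1.5,20],[0,0,10],[0,0,0],[0,0,0],[0,0,0],[0,0,0],[0,0,0],[0,0,0]],"yaw":[0,0,0,0,0,0,0,0]}' 20
python3 -m handwheel '{"gripper":[-1,-1,-1],"slide":[[1,0,-5],[0,0,0],[0,0,0]],"yaw":[0,0,0]}' 20
python3 -c "
from h import *
go();F()"
```

```text
time: 20.13
ee_pos: [0.4659, 0.0642, 0.008]
tcp_rot: [179.9, -0.0, 93.1]
wrist_force: [-2.2, -0.0, 6.7]
opening: 0.0313
grasp_force: 20.7
time: 20.38
ee_pos: [0.4654, 0.0652, 0.0121]
tcp_rot: [180.0, 0.0, 93.1]
wrist_force: [0.1, -0.3, -2.3]
opening: 0.0312
grasp_force: 20.0
t 20.3833 at [0.4654 0.0652 0.0121] rot [1.7996e+02 1.0000e-02 9.3090e+01] open 0.0312 grip 20.0 F [ 0.1 -0.3 -2.3] | slide [0. 0. 0.] turn None
F [ 0.77 -0.11 -1.63 -0.16 -0.15 -0.09]
```

```bash
python3 -m handwheel '{"gripper":[-1,-1,-1,-1,-1],"slide":[[2,0,-9],[2,0,-7],[3,0,-7],[0,0,0],[0,0,0]],"yaw":[0,0,0,0,0]}' 20
python3 -c "
from h import *
go();F()"
```

```text
time: 21.1
ee_pos: [0.4653, 0.0724, 0.0356]
tcp_rot: [179.9, 0.0, 93.1]
wrist_force: [-0.0, -0.5, -1.1]
opening: 0.0313
grasp_force: 20.2
t 21.1 at [0.4653 0.0724 0.0356] rot [179.91   0.    93.12] open 0.0313 grip 20.2 F [-0.  -0.5 -1.1] | slide [0. 0. 0.] turn None
F [ 1.15 -0.3  -1.38 -0.08 -0.23 -0.1 ]
```

```bash
python3 -m handwheel '{"gripper":[-1,-1,-1,-1,-1,-1,-1,-1],"slide":[[3.5,0,-7],[3.5,0,-7],[4,0,-6.5],[4.5,0,-6.5],[5,0,-6],[5,0,-5.5],[5.5,0,-5],[6,0,-5]],"yaw":[0,0,0,0,0,0,0,0]}' 20
python3 -c "
from h import *
go();F(3)"
python3 -m handwheel '{"gripper":[-1,-1,-1,-1,-1,-1,-1,-1],"slide":[[6.5,0,-4.5],[6.5,0,-4],[7,0,-3.7],[7,0,-3.6],[7.3,0,-2.7],[7.3,0,-2.6],[7.6,0,-1.7],[7.6,0,-1.7]],"yaw":[0,0,0,0,0,0,0,0]}' 20
python3 -m handwheel '{"gripper":[-1,-1,-1,-1,-1,-1],"slide":[[7.7,0,-0.7],[7.7,0,-0.6],[7,0,0],[6,0,0],[0,0,0],[0,0,0]],"yaw":[0,0,0,0,0,0]}' 20
cat >> h.py <<'E'
def up(x,y,z0=0):
    "upright tube near (x,y): cap blob & steel foot in side view -> position"
    c=camera('side');H=hsv(c);v=H[...,2];p=proj(c,[[x,y,z0+.106]])[0];print("expect cap",p.round(1),"foot",proj(c,[[x,y,z0+.006]])[0].round(1))
    for n in('top','side'):
        c=camera(n);v=hsv(c)[...,2];p=proj(c,[[x,y,z0+.106]])[0]
        for b in blobs(v<40,40):
            if np.linalg.norm(b[0]-p)<25: print(n,b[0].round(1),b[1].tolist(),cast(c,[b[0]],z0+.106)[0][:2].round(4))
E
python3 -c "
from h import *
go();F(3)"
```

```text
time: 22.07
ee_pos: [0.4628, 0.1097, 0.0839]
tcp_rot: [180.0, 0.0, 93.1]
wrist_force: [-0.1, -0.7, -2.6]
opening: 0.031
grasp_force: 20.2
t 22.0667 at [0.4628 0.1097 0.0839] rot [179.99   0.    93.1 ] open 0.031 grip 20.2 F [-0.1 -0.7 -2.6] | slide [0. 0. 0.] turn None
F [ 0.65 -0.02 -0.99 -0.18 -0.08 -0.03]
time: 22.88
ee_pos: [0.4597, 0.1666, 0.108]
tcp_rot: [180.0, 0.0, 93.1]
wrist_force: [-1.6, -6.3, 3.8]
opening: 0.0313
grasp_force: 20.8
time: 23.38
ee_pos: [0.4581, 0.1946, 0.1089]
tcp_rot: [-180.0, -0.0, 93.1]
wrist_force: [-1.0, 0.5, -3.1]
opening: 0.0314
grasp_force: 20.6
t 23.3833 at [0.4581 0.1946 0.1089] rot [-1.7998e+02 -1.0000e-02  9.3140e+01] open 0.0314 grip 20.6 F [-1.   0.5 -3.1] | slide [0. 0. 0.] turn None
F [-0.22 -0.   -2.08 -0.12  0.05  0.02]
```

```bash
python3 -c "
from h import *
c=camera('side');i=c['img'];p=proj(c,[[.458,.2,.06]])[0].astype(int);print(p, proj(c,[[.458,.205,.106],[.458,.205,.006]]))
print([p[0]-75,p[1]-65])
cv2.imwrite('pics/g9.png',cv2.resize(i[p[1]-65:p[1]+65,p[0]-75:p[0]+75,::-1],None,fx=4,fy=4,interpolation=2))"
```

```text
[241 289] [[240.4275689  279.93495205]
 [241.34924551 304.15529497]]
[np.int64(166), np.int64(224)]
```

View pics/g9.png

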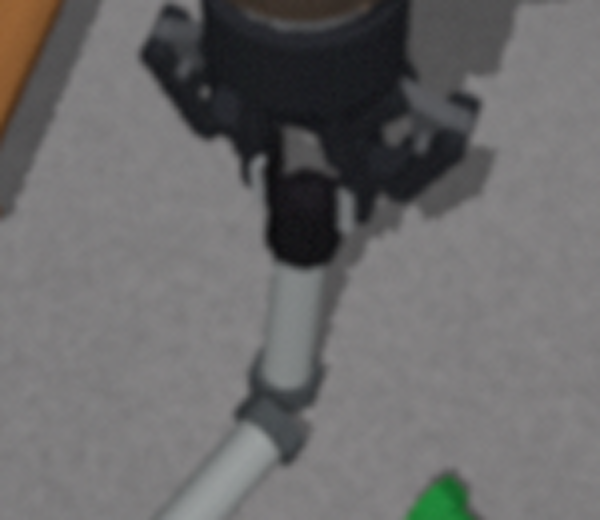

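The tube leans about 25°: its cap is at (303,215), its foot at (287,385), and the foot of tube 1 is just beyond at (270,425). The foot has slid toward tube 1, so I'll draw the tube back before finishing the tip.

```bash
python3 -c "
from h import *
c=camera('side');f=lambda p:np.array(p)/4+[166,224]
print('bottom',cast(c,[f((287,405))],0.0),cast(c,[f((287,405))],0.008),'cap mid',cast(c,[f((303,220))],.118))
print('T1 foot',cast(c,[f((270,405))],0.03),cast(c,[f((280,430))],.02))"
python3 -m handwheel '{"gripper":[-1,-1,-1,-1,-1,-1,-1],"slide":[[-8,0,0],[-8,0,0],[-8,0,0],[-6,0,0],[0,0,2],[0,0,2],[0,0,0]],"yaw":[0,0,0,0,0,0,0]}' 20
python3 -c "
from h import *
go();F(4)"
```

```text
bottom [[0.44873901 0.24295393 0.        ]] [[0.44734751 0.24559357 0.008     ]] cap mid [[0.45396238 0.20808015 0.118     ]]
T1 foot [[0.45053242 0.25580729 0.03      ]] [[0.44355075 0.26104267 0.02      ]]
time: 24.22
ee_pos: [0.4616, 0.1637, 0.1081]
tcp_rot: [179.7, -0.0, 93.0]
wrist_force: [-1.8, -5.1, 17.3]
opening: 0.0309
grasp_force: 22.9
t 24.2167 at [0.4616 0.1637 0.1081] rot [ 1.7967e+02 -2.0000e-02  9.3020e+01] open 0.0309 grip 22.9 F [-1.8 -5.1 17.3] | slide [0. 0. 0.] turn None
F [-0.61 -4.06 17.43 -0.98  0.27  0.04]
```

```bash
python3 -m handwheel '{"gripper":[-1,-1,-1,-1],"slide":[[0,0,-4],[0,0,0],[0,0,0],[0,0,0]],"yaw":[0,0,0,0]}' 20
python3 -c "
from h import *
go();F(4)"
python3 -m handwheel '{"gripper":[-1,-1,-1,-1],"slide":[[0,0,-3],[0,0,0],[0,0,0],[0,0,0]],"yaw":[0,0,0,0]}' 20
python3 -c "
from h import *
go();F(4)"
```

```text
time: 24.75
ee_pos: [0.4597, 0.1641, 0.1087]
tcp_rot: [-180.0, 0.0, 93.1]
wrist_force: [-0.1, 0.1, -0.2]
opening: 0.0314
grasp_force: 21.0
t 24.75 at [0.4597 0.1641 0.1087] rot [-1.7997e+02  1.0000e-02  9.3090e+01] open 0.0314 grip 21.0 F [-0.1  0.1 -0.2] | slide [0. 0. 0.] turn None
F [ 0.52 -0.04 -2.04 -0.1  -0.08 -0.02]
time: 25.28
ee_pos: [0.4598, 0.1642, 0.1121]
tcp_rot: [-180.0, 0.0, 93.1]
wrist_force: [0.1, -0.8, -3.3]
opening: 0.0312
grasp_force: 20.8
t 25.2833 at [0.4598 0.1642 0.1121] rot [-180.     0.    93.1] open 0.0312 grip 20.8 F [ 0.1 -0.8 -3.3] | slide [0. 0. 0.] turn None
F [ 0.07 -0.28 -2.7  -0.08 -0.    0.01]
```

```bash
python3 -m handwheel '{"gripper":[-1,-1,-1,-1],"slide":[[0,0,3],[0,0,2],[0,0,0],[0,0,0]],"yaw":[0,0,0,0]}' 20
python3 -c "
from h import *
go();F(3)"
python3 -m handwheel '{"gripper":[-1,-1,-1,-1,-1,-1,-1,-1],"slide":[[6,0,-1.2],[6,0,-1.2],[6,0,-1],[6,0,-0.8],[6,0,-0.2],[6,0,0],[0,0,0],[0,0,0]],"yaw":[0,0,0,0,0,0,0,0]}' 20
python3 -c "
from h import *
go();F(4)"
```

```text
time: 25.82
ee_pos: [0.4603, 0.1642, 0.1082]
tcp_rot: [179.9, -0.0, 93.1]
wrist_force: [-0.7, -1.7, 8.3]
opening: 0.0312
grasp_force: 21.8
t 25.8167 at [0.4603 0.1642 0.1082] rot [ 1.7989e+02 -1.0000e-02  9.3090e+01] open 0.0312 grip 21.8 F [-0.7 -1.7  8.3] | slide [0. 0. 0.] turn None
F [-0.59 -2.18  6.67 -0.43  0.33  0.03]
time: 26.63
ee_pos: [0.4577, 0.2006, 0.1111]
tcp_rot: [-180.0, 0.0, 93.1]
wrist_force: [0.5, -0.7, -2.7]
opening: 0.0315
grasp_force: 20.9
t 26.6333 at [0.4577 0.2006 0.1111] rot [-179.97    0.     93.14] open 0.0315 grip 20.9 F [ 0.5 -0.7 -2.7] | slide [0. 0. 0.] turn None
F [ 0.2  -0.18 -2.37 -0.04 -0.02  0.03]
```

```bash
python3 -m handwheel '{"gripper":[-1,-1,-1,-1],"slide":[[0,0,2],[3,0,1],[3,0,0.5],[0,0,0]],"yaw":[0,0,0,0]}' 20
python3 -c "
from h import *
go();F(4)"
```

```text
time: 27.17
ee_pos: [0.4588, 0.2067, 0.1103]
tcp_rot: [179.8, -0.1, 93.1]
wrist_force: [-0.2, -1.2, 13.0]
opening: 0.0314
grasp_force: 23.0
t 27.1667 at [0.4588 0.2067 0.1103] rot [ 1.7976e+02 -9.0000e-02  9.3080e+01] open 0.0314 grip 23.0 F [-0.2 -1.2 13. ] | slide [0. 0. 0.] turn None
F [-1.08 -1.13 12.24 -0.2   0.21 -0.  ]
```

```bash
python3 -m handwheel '{"gripper":[-1,-1,-1,-1,-1],"slide":[[4,0,0],[4,0,0],[3,0,0.2],[0,0,0],[0,0,0]],"yaw":[0,0,0,0,0]}' 20
python3 -c "
from h import *
go();F(4)"
```

```text
time: 27.78
ee_pos: [0.4578, 0.2175, 0.1096]
tcp_rot: [179.8, -0.1, 93.1]
wrist_force: [-0.9, -1.2, 9.1]
opening: 0.0315
grasp_force: 23.2
t 27.7833 at [0.4578 0.2175 0.1096] rot [ 1.7983e+02 -7.0000e-02  9.3090e+01] open 0.0315 grip 23.2 F [-0.9 -1.2  9.1] | slide [0. 0. 0.] turn None
F [-1.48 -0.16  9.47 -0.2   0.32 -0.01]
```

```bash
python3 -m handwheel '{"gripper":[0.1,0.1,0.1,0.1,0.1,0.1,0.1,0.1],"slide":[[0,0,0],[0,0,0],[0,0,0],[0,0,0],[0,0,0],[0,0,0],[0,0,0],[0,0,0]],"yaw":[0,0,0,0,0,0,0,0]}' 20
python3 -c "
from h import *
go()
c=camera('side');i=c['img'];p=proj(c,[[.458,.2,.06]])[0].astype(int)
cv2.imwrite('pics/g10.png',cv2.resize(i[p[1]-65:p[1]+65,p[0]-75:p[0]+75,::-1],None,fx=4,fy=4,interpolation=2))"
```

```text
time: 28.65
ee_pos: [0.457, 0.2172, 0.1077]
tcp_rot: [-180.0, 0.0, 93.1]
wrist_force: [0.1, -0.5, 0.1]
opening: 0.0465
grasp_force: 0.0
t 28.65 at [0.457  0.2172 0.1077] rot [-179.99    0.     93.09] open 0.0465 grip 0.0 F [ 0.1 -0.5  0.1] | slide [0. 0. 0.] turn None
```

View pics/g10.png

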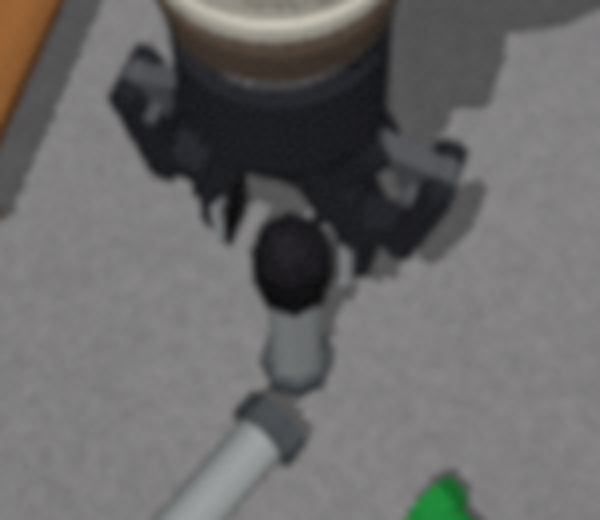

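The tube is upright, with its cap at (292,263), its foot front at (297,392), and clear of tube 1.

```bash
python3 -c "
from h import *
c=camera('side');f=lambda p:np.array(p)/4+[166,224]
a=cast(c,[f((292,263))],.106)[0];print(a,cast(c,[f((297,392))],0))
go(a[0],a[1],.0885)"
```

```text
[0.45290214 0.22244495 0.106     ] [[0.44690753 0.23552353 0.        ]]
t 28.75 at [0.4569 0.2172 0.1077] rot [-179.99    0.     93.09] open 0.0468 grip 0.0 F [0.2 0.5 0.3] | slide [ 5.5 -3.8 19.2] turn None
```

```bash
python3 -m handwheel '{"gripper":[0.1,0.1,0.1,0.1,-1,-1,-1,-1],"slide":[[4,-2,0],[0,0,10],[0,0,9],[0,0,0],[0,0,0],[0,0,0],[0,0,0],[0,0,0]],"yaw":[0,0,0,0,0,0,0,0]}' 60
python3 -c "
from h import *
go()"
python3 -m handwheel '{"gripper":[-1,-1,-1,-1,-1,-1,-1,-1],"slide":[[0,0,-5],[0,0,-10],[0,0,-15],[0,0,-15],[0,0,-15],[0,0,-15],[0,0,0],[0,0,0]],"yaw":[0,0,0,0,0,0,0,0]}' 60
python3 -c "
from h import *
go(.6617,.1126);F()"
```

```text
time: 29.42
ee_pos: [0.4547, 0.221, 0.0887]
tcp_rot: [-180.0, 0.0, 93.1]
wrist_force: [-0.9, 0.5, -2.8]
opening: 0.0311
grasp_force: 59.5
t 29.4167 at [0.4547 0.221  0.0887] rot [-179.99    0.     93.09] open 0.0311 grip 59.5 F [-0.9  0.5 -2.8] | slide [0. 0. 0.] turn None
time: 30.08
ee_pos: [0.4553, 0.2213, 0.1649]
tcp_rot: [179.9, -0.0, 93.1]
wrist_force: [0.0, -0.3, -4.2]
opening: 0.0313
grasp_force: 59.9
t 30.0833 at [0.4553 0.2213 0.1649] rot [ 1.7989e+02 -5.0000e-02  9.3090e+01] open 0.0313 grip 59.9 F [ 0.  -0.3 -4.2] | slide [-119.7  200.2   -0. ] turn None
F [-0.11  0.06 -2.86 -0.01  0.02 -0.01]
```

```bash
python3 -m handwheel '{"gripper":[-1,-1,-1,-1,-1,-1,-1,-1],"slide":[[-8,12.5,0],[-15,25,0],[-15,25,0],[-15,25,0],[-15,25,0],[-15,25,0],[-15,25,0],[-15,25,0]],"yaw":[0,0,0,0,0,0,0,0]}' 60
python3 -m handwheel '{"gripper":[-1,-1,-1,-1],"slide":[[-7,12.5,0],[0,0,0],[0,0,0],[0,0,0]],"yaw":[0,0,0,0]}' 60
python3 -c "
from h import *
go(.6610,.1126,.1487);F()"
```

```text
time: 31.05
ee_pos: [0.6495, 0.1169, 0.1631]
tcp_rot: [-180.0, 0.0, 93.1]
wrist_force: [-0.5, -0.3, -2.3]
opening: 0.0312
grasp_force: 60.4
time: 31.38
ee_pos: [0.6606, 0.112, 0.1632]
tcp_rot: [-179.9, -0.0, 93.1]
wrist_force: [0.3, 0.3, -2.7]
opening: 0.0316
grasp_force: 61.0
t 31.3833 at [0.6606 0.112  0.1632] rot [-179.94   -0.     93.09] open 0.0316 grip 61.0 F [ 0.3  0.3 -2.7] | slide [ 0.6  0.4 14.5] turn None
F [-0.17  0.29 -2.35  0.    0.02  0.02]
```

```bash
python3 -m handwheel '{"gripper":[-1,-1,-1,-1,-1,-1,-1],"slide":[[0,0.4,5],[0,0,5],[0,0,3],[0,0,1.5],[0,0,1.5],[0,0,0],[0,0,0]],"yaw":[0,0,0,0,0,0,0]}' 60
python3 -c "
from h import *
go(.6610,.1126,.1487);F()"
```

```text
time: 32.27
ee_pos: [0.6612, 0.1121, 0.1483]
tcp_rot: [180.0, -0.0, 93.1]
wrist_force: [-2.0, -0.5, 3.2]
opening: 0.0313
grasp_force: 61.7
t 32.2667 at [0.6612 0.1121 0.1483] rot [ 1.7999e+02 -1.0000e-02  9.3100e+01] open 0.0313 grip 61.7 F [-2.  -0.5  3.2] | slide [ 0.5 -0.1 -0.4] turn None
F [-3.4   0.38  4.71 -0.03  0.99  0.01]
```

```bash
python3 -m handwheel '{"gripper":[0.1,0.1,0.1,0.1,0.1,0.1,0.1,0.1],"slide":[[0,0,0],[0,0,0],[0,0,0],[0,0,0],[0,0,-20],[0,0,-30],[0,0,-35],[0,0,0]],"yaw":[0,0,0,0,0,0,0,0]}' 20
python3 -m handwheel '{"gripper":[0.1,0.1,0.1,0.1,0.1,0.1,0.1,0.1],"slide":[[0,-25,0],[0,-25,0],[0,-25,0],[0,0,0],[0,0,0],[0,0,0],[0,0,0],[0,0,0]],"yaw":[0,0,0,0.125,0.125,0.125,0,0]}'
python3 -c "
from h import *
go(.4882,.3734,.0015,71.6);up(.6612,.1126,.06);up(.6745,.0335,.06)
c=camera('top');v=hsv(c)[...,2]
for b in blobs(v<45,60):
  if 90<b[0][0]<140 and 190<b[0][1]<240: print('T1 cap',b[0],b[1],cast(c,[b[0]],.02)[0].round(4))
c=camera('side');v=hsv(c)[...,2]
q=proj(c,[[.4822,.3554,.018]])[0];print(q)
for b in blobs(v<45,60):
  if np.linalg.norm(b[0]-q)<40: print('T1 cap',b[0],b[1],cast(c,[b[0]],.02)[0].round(4))"
```

```text
time: 33.23
ee_pos: [0.6627, 0.1122, 0.2402]
tcp_rot: [179.5, -0.1, 93.1]
wrist_force: [0.1, -0.3, 1.1]
opening: 0.047
grasp_force: 0.0
time: 33.9
ee_pos: [0.5866, 0.108, 0.2327]
tcp_rot: [180.0, -0.0, 71.8]
wrist_force: [0.0, 0.2, -0.2]
opening: 0.047
grasp_force: 0.0
t 33.9 at [0.5866 0.108  0.2327] rot [179.99  -0.    71.83] open 0.047 grip 0.0 F [ 0.   0.2 -0.2] | slide [ 221.5 -176.2  231.2] turn 0.004
expect cap [161.6 185.5] foot [170.4 217.3]
top [192.6 143.5] [185, 122, 13, 45, 203] [0.647  0.1089]
side [161.4 186. ] [153, 176, 18, 21, 278] [0.6609 0.1138]
expect cap [177.  157.1] foot [183.7 189.5]
top [224.  132.6] [218, 125, 13, 16, 171] [0.6761 0.0332]
[191.6529999  375.34531577]
T1 cap [192.97444089 375.04153355] [181 364  24  20 313] [0.4799 0.3545 0.02  ]
```

```bash
python3 -m handwheel '{"gripper":[0.1,0.1,0.1,0.1,0.1,0.1,0.1,0.1],"slide":[[27.5,-22,0],[27.5,-22,0],[27.5,-22,0],[27.5,-22,0],[27.5,-22,0],[27.5,-22,0],[27.5,-22,0],[27.5,-22,0]],"yaw":[0,0,0,0,0,0,0,0]}'
python3 -m handwheel '{"gripper":[0.1,0.1,0.1,0.1,0.1,0.1,0.1,0.1],"slide":[[0,0,0],[0,0,30],[0,0,30],[0,0,30],[0,0,30],[0,0,30],[0,0,30],[0,0,0]],"yaw":[0,0,0,0,0,0,0,0]}'
python3 -c "
from h import *
go(.4882,.3734,.004,71.6)"
```

```text
time: 34.97
ee_pos: [0.488, 0.3738, 0.2329]
tcp_rot: [180.0, -0.0, 71.6]
wrist_force: [-0.1, -0.7, -0.5]
opening: 0.0472
grasp_force: 0.0
time: 35.63
ee_pos: [0.4863, 0.3701, 0.0464]
tcp_rot: [-179.7, 0.4, 71.6]
wrist_force: [-0.4, -1.0, -1.3]
opening: 0.0469
grasp_force: 0.0
t 35.6333 at [0.4863 0.3701 0.0464] rot [-179.71    0.43   71.63] open 0.0469 grip 0.0 F [-0.4 -1.  -1.3] | slide [ 3.8  0.8 42.4] turn 0.001
```

```bash
python3 -m handwheel '{"gripper":[0.1,0.1,0.1,0.1],"slide":[[0,0,15],[0,0,15],[0,0,0],[0,0,0]],"yaw":[0,0,0,0]}'
python3 -c "
from h import *
go(.4882,.3734,.004,71.6)"
```

```text
time: 35.97
ee_pos: [0.489, 0.3722, 0.0238]
tcp_rot: [-180.0, 0.0, 71.6]
wrist_force: [-0.6, 0.7, -0.0]
opening: 0.047
grasp_force: 0.0
t 35.9667 at [0.489  0.3722 0.0238] rot [-1.800e+02  1.000e-02  7.161e+01] open 0.047 grip 0.0 F [-0.6  0.7 -0. ] | slide [ 0.9 -1.1 19.8] turn 0.0
```

```bash
python3 -m handwheel '{"gripper":[0.1,0.1,0.1,-1,-1,-1,-1,-1],"slide":[[0,-1,12],[0,0,9],[0,0,0],[0,0,0],[0,0,0],[0,0,0],[0,0,0],[0,0,0]],"yaw":[0,0,0,0,0,0,0,0]}' 20
python3 -m handwheel '{"gripper":[-1,-1,-1,-1],"slide":[[-1,0,-5],[0,0,0],[0,0,0],[0,0,0]],"yaw":[0,0,0,0]}' 20
python3 -c "
from h import *
go();F()"
```

```text
time: 36.63
ee_pos: [0.4879, 0.3726, 0.0019]
tcp_rot: [180.0, -0.0, 71.6]
wrist_force: [-0.9, -0.3, -1.6]
opening: 0.0313
grasp_force: 20.8
time: 36.97
ee_pos: [0.4878, 0.3718, 0.007]
tcp_rot: [180.0, -0.0, 71.6]
wrist_force: [-0.3, 0.8, -2.3]
opening: 0.0315
grasp_force: 20.7
t 36.9667 at [0.4878 0.3718 0.007 ] rot [ 1.7998e+02 -3.0000e-02  7.1610e+01] open 0.0315 grip 20.7 F [-0.3  0.8 -2.3] | slide [0. 0. 0.] turn None
F [ 0.49  0.75 -2.05  0.21 -0.12  0.03]
```

```bash
python3 -m handwheel '{"gripper":[-1,-1,-1,-1,-1],"slide":[[-2,0,-8],[-2,0,-7],[-3,0,-7],[0,0,0],[0,0,0]],"yaw":[0,0,0,0,0]}' 20
python3 -c "
from h import *
go();F(8)"
```

```text
time: 37.68
ee_pos: [0.4859, 0.3652, 0.0298]
tcp_rot: [179.9, -0.1, 71.6]
wrist_force: [0.8, 1.2, -1.2]
opening: 0.0313
grasp_force: 20.9
t 37.6833 at [0.4859 0.3652 0.0298] rot [ 1.7994e+02 -9.0000e-02  7.1590e+01] open 0.0313 grip 20.9 F [ 0.8  1.2 -1.2] | slide [0. 0. 0.] turn None
F [ 0.86  0.95 -1.21  0.21 -0.19  0.05]
```

Pivoting, since the wrist carries only 1.2 N. I'll continue in stages, staying slightly low so the foot keeps its bite.

```bash
python3 -m handwheel '{"gripper":[-1,-1,-1,-1,-1,-1,-1,-1],"slide":[[-3.5,0,-7],[-3.5,0,-7],[-4,0,-6.5],[-4.5,0,-6.5],[-5,0,-6],[-5,0,-5.5],[-5.5,0,-5],[-6,0,-5]],"yaw":[0,0,0,0,0,0,0,0]}' 20
python3 -m handwheel '{"gripper":[-1,-1,-1,-1,-1,-1],"slide":[[-6.5,0,-4],[-6.5,0,-3.6],[-7,0,-3.4],[-7,0,-3.3],[0,0,0],[0,0,0]],"yaw":[0,0,0,0,0,0]}' 20
python3 -c "
from h import *
go();F(4)"
```

```text
time: 38.75
ee_pos: [0.4736, 0.3294, 0.0779]
tcp_rot: [180.0, -0.0, 71.6]
wrist_force: [0.0, 0.8, -2.2]
opening: 0.0313
grasp_force: 21.3
time: 39.25
ee_pos: [0.4653, 0.304, 0.0918]
tcp_rot: [180.0, -0.0, 71.6]
wrist_force: [0.8, -0.7, -3.0]
opening: 0.0316
grasp_force: 21.3
t 39.25 at [0.4653 0.304  0.0918] rot [ 1.7998e+02 -3.0000e-02  7.1580e+01] open 0.0316 grip 21.3 F [ 0.8 -0.7 -3. ] | slide [0. 0. 0.] turn None
F [-0.06 -0.34 -2.68  0.12 -0.06  0.03]
```

```bash
python3 -m handwheel '{"gripper":[-1,-1,-1,-1],"slide":[[0,0,2],[0,0,2],[0,0,0],[0,0,0]],"yaw":[0,0,0,0]}' 20
python3 -c "
from h import *
go();F(4)"
```

```text
time: 39.78
ee_pos: [0.465, 0.3043, 0.0872]
tcp_rot: [-180.0, 0.0, 71.6]
wrist_force: [-0.3, 0.1, -3.4]
opening: 0.0311
grasp_force: 21.4
t 39.7833 at [0.465  0.3043 0.0872] rot [-1.7998e+02  3.0000e-02  7.1620e+01] open 0.0311 grip 21.4 F [-0.3  0.1 -3.4] | slide [0. 0. 0.] turn None
F [ 0.25  0.11 -2.64  0.16 -0.04  0.01]
```

```bash
python3 -m handwheel '{"gripper":[-1,-1,-1,-1],"slide":[[0,0,2],[0,0,1],[0,0,0],[0,0,0]],"yaw":[0,0,0,0]}' 20
python3 -c "
from h import *
go();F(4)"
python3 -m handwheel '{"gripper":[-1,-1,-1,-1],"slide":[[0,0,2],[0,0,1],[0,0,0],[0,0,0]],"yaw":[0,0,0,0]}' 20
python3 -c "
from h import *
go();F(4)"
```

```text
time: 40.32
ee_pos: [0.4656, 0.3048, 0.0854]
tcp_rot: [180.0, -0.1, 71.6]
wrist_force: [0.5, 4.2, 4.1]
opening: 0.0312
grasp_force: 22.0
t 40.3167 at [0.4656 0.3048 0.0854] rot [ 1.7995e+02 -1.0000e-01  7.1620e+01] open 0.0312 grip 22.0 F [0.5 4.2 4.1] | slide [0. 0. 0.] turn None
F [ 0.91  4.21  4.68  0.97 -0.19  0.  ]
time: 40.85
ee_pos: [0.4664, 0.3061, 0.0839]
tcp_rot: [179.9, -0.3, 71.6]
wrist_force: [0.9, 8.6, 12.7]
opening: 0.0313
grasp_force: 23.0
t 40.85 at [0.4664 0.3061 0.0839] rot [179.88  -0.31  71.64] open 0.0313 grip 23.0 F [ 0.9  8.6 12.7] | slide [0. 0. 0.] turn None
F [ 1.44  9.38 12.76  1.86 -0.05 -0.13]
```

```bash
python3 -m handwheel '{"gripper":[-1,-1,-1,-1,-1],"slide":[[-7,0,-3.5],[-7,0,-3.2],[-7.3,0,-2.5],[0,0,0],[0,0,0]],"yaw":[0,0,0,0,0]}' 20
python3 -c "
from h import *
go();F(4)"
```

```text
time: 41.47
ee_pos: [0.4598, 0.2854, 0.0935]
tcp_rot: [179.8, -0.3, 71.6]
wrist_force: [0.5, 7.1, 15.3]
opening: 0.0314
grasp_force: 26.0
t 41.4667 at [0.4598 0.2854 0.0935] rot [179.84  -0.31  71.61] open 0.0314 grip 26.0 F [ 0.5  7.1 15.3] | slide [0. 0. 0.] turn None
F [ 0.96  7.31 15.07  1.52 -0.22 -0.05]
```

Contact is steady, so I'll continue.

```bash
python3 -m handwheel '{"gripper":[-1,-1,-1,-1,-1,-1],"slide":[[-7.3,0,-2.5],[-7.5,0,-1.8],[-7.5,0,-1.6],[-7.5,0,-1.2],[0,0,0],[0,0,0]],"yaw":[0,0,0,0,0,0]}' 20
python3 -c "
from h import *
go();F(4)"
```

```text
time: 42.17
ee_pos: [0.4498, 0.256, 0.0999]
tcp_rot: [179.9, -0.2, 71.6]
wrist_force: [0.0, 2.6, 14.3]
opening: 0.0312
grasp_force: 28.6
t 42.1667 at [0.4498 0.256  0.0999] rot [ 1.7988e+02 -1.6000e-01  7.1590e+01] open 0.0312 grip 28.6 F [ 0.   2.6 14.3] | slide [0. 0. 0.] turn None
F [ 0.06  2.7  14.57  0.59  0.12 -0.03]
```

```bash
python3 -m handwheel '{"gripper":[-1,-1,-1,-1,-1],"slide":[[-7.5,0,-0.7],[-7,0,-0.3],[-4,0,0],[0,0,0],[0,0,0]],"yaw":[0,0,0,0,0]}' 20
python3 -c "
from h import *
go();F(3)"
python3 -m handwheel '{"gripper":[0.1,0.1,0.1,0.1,0.1,0.1,0.1,0.1],"slide":[[0,0,0],[0,0,0],[0,0,0],[0,0,0],[0,0,0],[0,0,0],[0,0,0],[0,0,0]],"yaw":[0,0,0,0,0,0,0,0]}' 20
python3 -c "
from h import *
o=sensors.get_obs()['ee_pos'];x=o[0]-.004;y=o[1]-.012;go();up(x,y)
c=camera('side');v=hsv(c)[...,2];p=proj(c,[[x,y,.106]])[0];print(x,y)
for b in blobs(v<55,40):
  if np.linalg.norm(b[0]-p)<60:print(b[0].round(1),b[1])
i=c['img'];q=(p+[0,12]).astype(int);print(q)
cv2.imwrite('pics/g11.png',cv2.resize(i[q[1]-60:q[1]+60,q[0]-70:q[0]+70,::-1],None,fx=4,fy=4,interpolation=2))"
```

```text
time: 42.78
ee_pos: [0.4436, 0.2381, 0.1003]
tcp_rot: [179.9, -0.1, 71.6]
wrist_force: [-0.6, 2.3, 11.8]
opening: 0.0312
grasp_force: 29.3
t 42.7833 at [0.4436 0.2381 0.1003] rot [ 1.7992e+02 -7.0000e-02  7.1580e+01] open 0.0312 grip 29.3 F [-0.6  2.3 11.8] | slide [0. 0. 0.] turn None
F [-0.39  1.25 12.02  0.37  0.21  0.  ]
time: 43.6
ee_pos: [0.4432, 0.2382, 0.0988]
tcp_rot: [-180.0, 0.0, 71.6]
wrist_force: [0.5, -0.1, 0.2]
opening: 0.0471
grasp_force: 0.0
t 43.6 at [0.4432 0.2382 0.0988] rot [-1.7999e+02  1.0000e-02  7.1610e+01] open 0.0471 grip 0.0 F [ 0.5 -0.1  0.2] | slide [0. 0. 0.] turn None
expect cap [245.6 294.7] foot [245.9 317.8]
top [137.8 227.2] [118, 200, 37, 55, 638] [0.4426 0.2486]
side [242.8 282.7] [206, 253, 65, 62, 1404] [0.4521 0.2082]Traceback (most recent call last):
  File "<string>", line 4, in <module>
    c=camera('side');v=hsv(c)[...,2];p=proj(c,[[x,y,.106]])[0];print(x,y)
ValueError: 200 camera calls are used up
```

The camera budget is spent: `F()` was taking frames just to pass time. From here I'll work by force, torque and finger opening. First I'll regrasp tube 1 where the arc geometry puts it, about 12 mm ahead.

```bash
python3 -m handwheel '{"gripper":[0.1,0.1,0.1,0.1,-1,-1,-1,-1],"slide":[[-6,0,0],[-6,0,0],[0,0,10],[0,0,0],[0,0,0],[0,0,0],[0,0,0],[0,0,0]],"yaw":[0,0,0,0,0,0,0,0]}' 60
python3 -c "
from h import *
go();print(sensors.get_obs()['torque'])"
python3 -m handwheel '{"gripper":[-1,-1,-1,-1],"slide":[[0,0,-3],[0,0,-4],[0,0,0],[0,0,0]],"yaw":[0,0,0,0]}' 60
for k in 1 2 3 4 5 6 7 8; do python3 -m handwheel '{"gripper":[-1],"slide":[[0,0,0]],"yaw":[0]}' >/dev/null; python3 -c "
from h import *
o=sensors.get_obs();print(np.r_[o['wrist_force'],o['torque'],o['opening']].round(3))"; done
```

```text
time: 44.42
ee_pos: [0.4393, 0.2268, 0.0886]
tcp_rot: [-180.0, 0.0, 71.6]
wrist_force: [0.5, -0.1, -3.4]
opening: 0.031
grasp_force: 59.5
t 44.4167 at [0.4393 0.2268 0.0886] rot [-1.7998e+02  2.0000e-02  7.1610e+01] open 0.031 grip 59.5 F [ 0.5 -0.1 -3.4] | slide [0. 0. 0.] turn None
[ 0.03535117  0.00657503 -0.0544118 ]
time: 44.75
ee_pos: [0.4397, 0.227, 0.0963]
tcp_rot: [180.0, -0.0, 71.6]
wrist_force: [0.0, 0.5, -2.8]
opening: 0.0313
grasp_force: 59.6
[ 0.668 -0.078 -2.812 -0.017 -0.014  0.003  0.031]
[-7.840e-01  1.000e-03 -2.551e+00 -8.000e-03 -8.000e-03 -6.400e-02
  3.100e-02]
[-0.536 -0.122 -2.337  0.028  0.029 -0.015  0.031]
[ 0.567 -0.483 -2.244  0.035 -0.018  0.052  0.031]
[-0.121 -0.385 -2.929 -0.016  0.022  0.009  0.031]
[-3.420e-01 -4.200e-01 -2.354e+00 -1.700e-02  3.500e-02  1.000e-03
  3.100e-02]
[ 0.375  0.499 -2.176  0.018  0.022 -0.023  0.031]
[-0.259 -0.291 -3.496  0.014 -0.022  0.008  0.031]
```

It hangs straight and centred. I'll lift it, align with the ledge and carry it over.

```bash
python3 -m handwheel '{"gripper":[-1,-1,-1,-1,-1,-1,-1,-1],"slide":[[0,0,-15],[0,0,-20],[0,0,-20],[0,0,-15],[0,0,0],[0,0,0],[0,0,0],[0,0,0]],"yaw":[0,0,0,-0.121,-0.121,-0.12,-0.12,0]}' 60
python3 -c "
from h import *
go(.6492,.1866,.1486,99.2)"
```

```text
time: 46.08
ee_pos: [0.4395, 0.2269, 0.166]
tcp_rot: [180.0, -0.0, 99.5]
wrist_force: [0.5, 0.3, -2.6]
opening: 0.0311
grasp_force: 60.2
t 46.0833 at [0.4395 0.2269 0.166 ] rot [ 1.7999e+02 -1.0000e-02  9.9540e+01] open 0.0311 grip 60.2 F [ 0.5  0.3 -2.6] | slide [-74.5 200.1  17.4] turn 0.006
```

```bash
python3 -m handwheel '{"gripper":[-1,-1,-1,-1,-1,-1,-1,-1],"slide":[[-5,12.5,0],[-9.3,25,0],[-9.3,25,0],[-9.3,25,0],[-9.3,25,0],[-9.3,25,0],[-9.3,25,0],[-9.3,25,0]],"yaw":[0,0,0,0,0,0,0,0]}' 60
python3 -m handwheel '{"gripper":[-1,-1,-1,-1,-1],"slide":[[-4.7,12.5,0],[0,0,0],[0,0,0],[0,0,0],[0,0,0]],"yaw":[0,0,0,0,0]}' 60
python3 -c "
from h import *
go(.6492,.1866,.1486,99.2)"
```

```text
time: 46.75
ee_pos: [0.6376, 0.1869, 0.1652]
tcp_rot: [-180.0, 0.0, 99.0]
wrist_force: [0.4, 0.7, -3.4]
opening: 0.0311
grasp_force: 60.7
time: 47.17
ee_pos: [0.6484, 0.1852, 0.166]
tcp_rot: [-180.0, -0.0, 99.2]
wrist_force: [0.5, 0.0, -1.7]
opening: 0.0309
grasp_force: 61.2
t 47.1667 at [0.6484 0.1852 0.166 ] rot [-179.99   -0.     99.17] open 0.0309 grip 61.2 F [ 0.5  0.  -1.7] | slide [ 1.3  1.  17.4] turn -0.001
```

```bash
python3 -m handwheel '{"gripper":[-1,-1,-1,-1,-1,-1,-1,-1],"slide":[[0.5,0.8,5],[0,0,5],[0,0,4],[0,0,2.5],[0,0,1],[0,0,0.8],[0,0,0],[0,0,0]],"yaw":[0,0,0,0,0,0,0,0]}' 60
python3 -c "
from h import *
go(.6492,.1866,.1486,99.2)"
```

```text
time: 47.83
ee_pos: [0.6493, 0.1857, 0.1485]
tcp_rot: [180.0, -0.0, 99.2]
wrist_force: [-3.7, -0.3, 6.3]
opening: 0.0314
grasp_force: 62.3
t 47.8333 at [0.6493 0.1857 0.1485] rot [ 1.7998e+02 -1.0000e-02  9.9230e+01] open 0.0314 grip 62.3 F [-3.7 -0.3  6.3] | slide [ 0.9  0.1 -0.1] turn 0.0
```

```bash
python3 -m handwheel '{"gripper":[0.1,0.1,0.1,0.1,0.1,0.1,0.1,0.1],"slide":[[0,0,0],[0,0,0],[0,0,0],[0,0,0],[0,0,-20],[0,0,-30],[0,0,-35],[0,0,0]],"yaw":[0,0,0,0,0,0,0,0]}' 60
cat > cal.py <<'E'
import cv2,numpy as np
def mk(f,cx,cy,k1,pos,R):
    U,_,V=np.linalg.svd(np.array(R));R=U@V;return dict(fx=f,fy=f,cx=cx,cy=cy,dist=[k1,0,0,0,0],R=R,t=-R@np.array(pos))
top=mk(370.7726,255.6216,190.0834,-.08164,[.41833,-.029405,1.047257],[[0.019,-1.0,0.022],[-0.991,-0.021,-0.132],[0.132,-0.02,-0.991]])
side=mk(354.9613,252.2292,188.8617,-.018515,[.332732,.463016,.666948],[[-0.923,-0.385,0.007],[-0.293,0.69,-0.662],[0.25,-0.613,-0.749]])
E
python3 - <<'E'
from h import proj,cast
from cal import *
im=cv2.imread("pics/top0.png")
x0,y0,x1,y1=420,180,620,390
s=3;cr=cv2.resize(im[y0:y1,x0:x1],None,fx=s,fy=s,interpolation=cv2.INTER_CUBIC)
C=cv2.HoughCircles(cv2.medianBlur(cv2.cvtColor(cr,cv2.COLOR_BGR2GRAY),5),cv2.HOUGH_GRADIENT_ALT,1.5,40,param1=150,param2=.6,minRadius=25,maxRadius=110)
if C is not None:
    for u,v,r in C[0]:
        p=((np.array([u,v])/s+[x0,y0])+.5)/1.5-.5
        print(u.round(),v.round(),r.round(1),cast(top,[p],.042)[0].round(4),cast(top,[p],.004)[0].round(4))
# project guessed rims / base on the crop
def draw(X,Y,z,r,col):
    a=np.linspace(0,2*np.pi,60);P=proj(top,np.c_[X+r*np.cos(a),Y+r*np.sin(a),0*a+z]);P=((P+.5)*1.5-.5-[x0,y0])*s
    cv2.polylines(cr,[P.astype(np.int32)],True,col,1)
for X,Y,z in((.6645,-.2335,0),(.538,-.176,0),(.4515,-.2435,0),(.5435,-.337,.004)): draw(X,Y,z+.042,.03,(0,0,255))
draw(.5416,-.3368,.004,.06,(0,255,0))
cv2.imwrite("pics/cups.png",cr[:,:,:]);print(cr.shape)
E
```

```text
time: 48.5
ee_pos: [0.6508, 0.186, 0.24]
tcp_rot: [179.5, -0.1, 99.2]
wrist_force: [0.5, 0.7, 1.1]
opening: 0.0472
grasp_force: 0.0
350.0 339.0 92.1 [ 0.5443 -0.3313  0.042 ] [ 0.5491 -0.3427  0.004 ]
350.0 339.0 45.0 [ 0.5443 -0.3313  0.042 ] [ 0.5491 -0.3427  0.004 ]
188.0 142.0 46.9 [ 0.6652 -0.2315  0.042 ] [ 0.6745 -0.2391  0.004 ]
444.0 512.0 34.9 [ 0.4396 -0.3885  0.042 ] [ 0.4404 -0.402   0.004 ]
196.0 492.0 46.8 [ 0.4492 -0.2359  0.042 ] [ 0.4504 -0.2437  0.004 ]
84.0 344.0 37.1 [ 0.5382 -0.1671  0.042 ] [ 0.5427 -0.1723  0.004 ]
84.0 344.0 47.3 [ 0.5382 -0.1671  0.042 ] [ 0.5427 -0.1723  0.004 ]
350.0 339.0 31.5 [ 0.5443 -0.3313  0.042 ] [ 0.5491 -0.3427  0.004 ]
312.0 34.0 38.1 [ 0.7373 -0.3114  0.042 ] [ 0.7493 -0.3221  0.004 ]
196.0 492.0 36.9 [ 0.4492 -0.2359  0.042 ] [ 0.4504 -0.2437  0.004 ]
312.0 34.0 28.7 [ 0.7373 -0.3114  0.042 ] [ 0.7493 -0.3221  0.004 ]
196.0 492.0 29.6 [ 0.4492 -0.2359  0.042 ] [ 0.4504 -0.2437  0.004 ]
188.0 142.0 35.8 [ 0.6652 -0.2315  0.042 ] [ 0.6745 -0.2391  0.004 ]
(630, 600, 3)
```

View pics/cups.png

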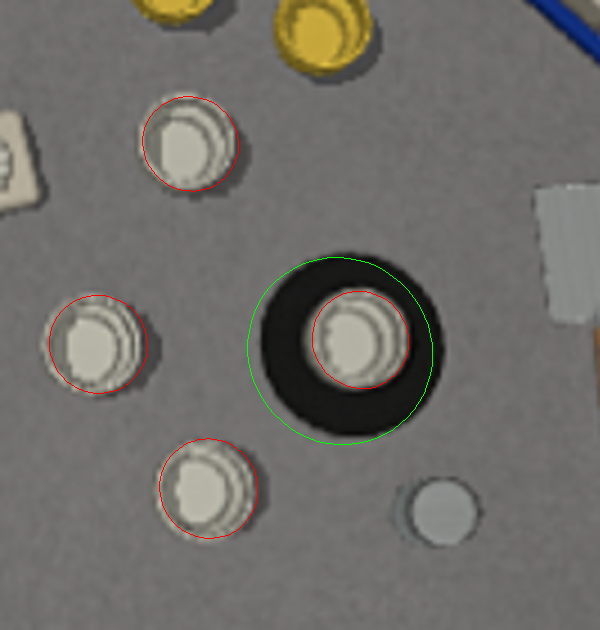

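The overlay shows the rims at (189,141), (97,343), (207,488) and (358,338), within a few pixels of my circles. The mat centre is at (352,344). I'll check these against the later saved side pictures offline while moving over to the first cup.

Run:
```python
from h import proj,go
from cal import *
for n,X,o,s in(("C1 g7 seen(175,280)",(.540,-.1755,.042),(238,99),5),("C3 g7 seen(385,250)",(.4528,-.243,.042),(238,99),5),("C2 g8 seen(507,45)",(.6663,-.233,.042),(110,120),4)):
    print(n,((proj(side,[X])[0]-o)*s).round())
go(.54,-.1755,.12,90)
```

```text
C1 g7 seen(175,280) [169. 279.]
C3 g7 seen(385,250) [369. 243.]
C2 g8 seen(507,45) [505.  38.]
t 48.5 at [0.6508 0.186  0.24  ] rot [ 1.7948e+02 -6.0000e-02  9.9220e+01] open 0.0472 grip 0.0 F [0.5 0.7 1.1] | slide [-339.1 -167.3  120. ] turn 0.161
```

```bash
python3 -m handwheel '{"gripper":[0.1,0.1,0.5,1,1,1,1,1],"slide":[[0,0,0],[0,0,0],[-36,-11,0],[-36,-11,0],[-36,-11,0],[-36,-11,0],[-36,-11,0],[-36,-11,0]],"yaw":[0.125,0.036,0,0,0,0,0,0]}' 20
python3 -m handwheel '{"gripper":[1,1,1,1,1,1],"slide":[[-36,-11,0],[-36,-11,0],[-36,-11,0],[-36,-11,0],[0,0,0],[0,0,0]],"yaw":[0,0,0,0,0,0]}'
python3 -c "
from h import *
go(.54,-.1755,.07,90)"
```

```text
time: 49.17
ee_pos: [0.5828, -0.0318, 0.2326]
tcp_rot: [180.0, 0.0, 90.0]
wrist_force: [0.3, 1.0, 0.2]
opening: 0.0856
grasp_force: 0.0
time: 49.67
ee_pos: [0.539, -0.1761, 0.2326]
tcp_rot: [180.0, 0.0, 89.8]
wrist_force: [-0.0, 0.7, 0.2]
opening: 0.0856
grasp_force: 0.0
t 49.6667 at [ 0.539  -0.1761  0.2326] rot [179.98   0.    89.8 ] open 0.0856 grip 0.0 F [-0.   0.7  0.2] | slide [  0.6   1.  162.6] turn -0.003
```

```bash
python3 -m handwheel '{"gripper":[1,1,1,1,1,1,1,1],"slide":[[0.5,1,30],[0,0,35],[0,0,35],[0,0,35],[0,0,28],[0,0,0],[0,0,15],[0,0,10]],"yaw":[0,0,0,0,0,0,0,0]}' 20
python3 -c "
from h import *
go(.54,-.1755,.018,90)"
python3 -m handwheel '{"gripper":[1,1,1,1],"slide":[[0,0,10],[0,0,10],[0,0,5],[0,0,0]],"yaw":[0,0,0,0]}' 20
python3 -c "
from h import *
go(.54,-.1755,.018,90)"
```

```text
time: 50.33
ee_pos: [0.5414, -0.1731, 0.0453]
tcp_rot: [179.9, 0.0, 90.1]
wrist_force: [-0.2, 0.6, 0.3]
opening: 0.0853
grasp_force: 0.0
t 50.3333 at [ 0.5414 -0.1731  0.0453] rot [1.7993e+02 1.0000e-02 9.0070e+01] open 0.0853 grip 0.0 F [-0.2  0.6  0.3] | slide [-2.4 -1.4 27.3] turn 0.001
time: 50.67
ee_pos: [0.5401, -0.1736, 0.0186]
tcp_rot: [-179.9, -0.0, 90.0]
wrist_force: [-0.7, 0.2, -0.4]
opening: 0.0856
grasp_force: 0.0
t 50.6667 at [ 0.5401 -0.1736  0.0186] rot [-1.7992e+02 -3.0000e-02  9.0000e+01] open 0.0856 grip 0.0 F [-0.7  0.2 -0.4] | slide [-1.9 -0.1  0.6] turn 0.0
```

```bash
python3 -m handwheel '{"gripper":[-1,-1,-1,-1,-1,-1],"slide":[[-2,0,0],[0,0,0],[0,0,0],[0,0,0],[0,0,0],[0,0,0]],"yaw":[0,0,0,0,0,0]}' 20
python3 -m handwheel '{"gripper":[1,1,1,1,1,1,1,1],"slide":[[0,0,0],[0,0,0],[0,0,0],[0,0,0],[0,0,0],[0,0,0],[0,0,0],[0,0,0]],"yaw":[0,0,0,0.125,0.125,0.125,0.125,0.125]}' 20
python3 -m handwheel '{"gripper":[1,1,1,1,1,1,1,1],"slide":[[0,0,0],[0,0,0],[0,0,0],[0,0,0],[0,0,0],[0,0,0],[0,0,0],[0,0,0]],"yaw":[0.125,0.125,0.125,0.125,0.125,0.125,0.125,0.071]}' 20
python3 -m handwheel '{"gripper":[-1,-1,-1,-1,-1,-1,-1],"slide":[[0,0,0],[0,0,0],[0,0,0],[0,0,0],[0,0,0],[0,0,0],[0,0,0]],"yaw":[0,0,0,0,0,0,0]}' 40
python3 -c "
from h import *
go(.546,-.3375,.14,0)"
```

```text
time: 51.17
ee_pos: [0.541, -0.1762, 0.0204]
tcp_rot: [179.9, 0.0, 90.0]
wrist_force: [-0.7, -1.1, 5.4]
opening: 0.0578
grasp_force: 22.9
time: 51.83
ee_pos: [0.5404, -0.1757, 0.0193]
tcp_rot: [-180.0, 0.0, 53.8]
wrist_force: [-0.8, 0.1, 0.3]
opening: 0.0858
grasp_force: 0.0
time: 52.5
ee_pos: [0.5404, -0.1757, 0.0193]
tcp_rot: [-180.0, 0.0, -0.4]
wrist_force: [0.5, -1.0, -1.0]
opening: 0.0857
grasp_force: 0.0
time: 53.08
ee_pos: [0.5408, -0.1757, 0.02]
tcp_rot: [-180.0, -0.0, 0.1]
wrist_force: [-0.5, 1.2, 6.1]
opening: 0.0596
grasp_force: 43.7
t 53.0833 at [ 0.5408 -0.1757  0.02  ] rot [-1.8e+02 -3.0e-02  7.0e-02] open 0.0596 grip 43.7 F [-0.5  1.2  6.1] | slide [   5.   161.8 -120. ] turn 0.001
```

The cup is gripped at 59.6 mm width and (0.5408, -0.1757), matching the camera estimate within a millimetre. I'll lift it and carry it over cup_0.

```bash
python3 -m handwheel '{"gripper":[-1,-1,-1,-1,-1,-1,-1,-1],"slide":[[0,0,-10],[0,0,-20],[0,0,-25],[1,26,0],[1,27,0],[1,27,0],[1,27,0],[1,27,0]],"yaw":[0,0,0,0,0,0,0,0]}' 50
python3 -m handwheel '{"gripper":[-1,-1,-1,-1],"slide":[[0.5,27,0],[0,0,0],[0,0,0],[0,0,0]],"yaw":[0,0,0,0]}' 50
python3 -c "
from h import *
go(.5465,-.3377,.046,0)"
```

```text
time: 53.75
ee_pos: [0.5453, -0.3111, 0.0748]
tcp_rot: [180.0, 0.0, 0.0]
wrist_force: [1.3, 0.9, -2.0]
opening: 0.0589
grasp_force: 54.1
time: 54.08
ee_pos: [0.5457, -0.3366, 0.0744]
tcp_rot: [-180.0, 0.0, -0.0]
wrist_force: [-0.2, 0.7, -1.1]
opening: 0.0588
grasp_force: 54.2
t 54.0833 at [ 0.5457 -0.3366  0.0744] rot [-1.7996e+02  5.0000e-02 -1.0000e-02] open 0.0588 grip 54.2 F [-0.2  0.7 -1.1] | slide [ 0.8  1.1 28.4] turn -0.0
```

```bash
python3 -m handwheel '{"gripper":[-1,-1,-1,-1,-1],"slide":[[0.8,1.1,6],[0,0,6],[0,0,5],[0,0,0],[0,0,0]],"yaw":[0,0,0,0,0]}' 50
python3 -c "
from h import *
go(.5465,-.3377,.046,0)"
python3 -m handwheel '{"gripper":[-1,-1,-1,-1,-1],"slide":[[0,0,4],[0,0,4],[0,0,2],[0,0,0],[0,0,0]],"yaw":[0,0,0,0,0]}' 50
python3 -c "
from h import *
go(.5465,-.3377,.045,0)"
```

```text
time: 54.5
ee_pos: [0.5466, -0.3373, 0.057]
tcp_rot: [-180.0, 0.1, 0.0]
wrist_force: [0.0, -0.0, -2.0]
opening: 0.059
grasp_force: 54.2
t 54.5 at [ 0.5466 -0.3373  0.057 ] rot [-1.7997e+02  5.0000e-02  2.0000e-02] open 0.059 grip 54.2 F [ 0. -0. -2.] | slide [-0.1  0.4 11. ] turn 0.0
time: 54.92
ee_pos: [0.5466, -0.3378, 0.0474]
tcp_rot: [-180.0, 0.0, -0.0]
wrist_force: [-0.9, 0.3, -1.5]
opening: 0.0588
grasp_force: 54.3
t 54.9167 at [ 0.5466 -0.3378  0.0474] rot [-1.7999e+02  2.0000e-02 -1.0000e-02] open 0.0588 grip 54.3 F [-0.9  0.3 -1.5] | slide [-0.1 -0.1  2.4] turn -0.0
```

```bash
python3 -m handwheel '{"gripper":[-1,-1,-1,-1],"slide":[[0,0,1.5],[0,0,1.5],[0,0,0],[0,0,0]],"yaw":[0,0,0,0]}' 50
python3 -c "
from h import *
go(.5465,-.3377,.045,0)"
```

```text
time: 55.25
ee_pos: [0.5473, -0.3382, 0.0461]
tcp_rot: [179.9, -0.1, -0.0]
wrist_force: [-2.2, 1.5, 7.4]
opening: 0.0591
grasp_force: 55.0
t 55.25 at [ 0.5473 -0.3382  0.0461] rot [ 1.7994e+02 -1.0000e-01 -2.0000e-02] open 0.0591 grip 55.0 F [-2.2  1.5  7.4] | slide [-0.8 -0.5  1.1] turn -0.0
```

```bash
python3 -m handwheel '{"gripper":[1,1,1,1,1,1,1,1],"slide":[[0,0,0],[0,0,0],[0,0,0],[0,0,0],[0,0,-15],[0,0,-25],[0,0,-30],[0,0,-30]],"yaw":[0,0,0,0,0,0,0,0]}' 20
python3 -m handwheel '{"gripper":[1,1,1,1,1,1,1,1],"slide":[[-23,-24,0],[-23,-24,0],[-23,-24,0],[-24,-24,0],[0,0,0],[0,0,0],[0,0,0],[0,0,0]],"yaw":[0,0,0,0,0,0,0,0]}' 20
python3 -c "
from h import *
go(.4536,-.2432,.045,0)"
```

```text
time: 55.92
ee_pos: [0.5464, -0.3376, 0.1451]
tcp_rot: [-180.0, 0.1, -0.0]
wrist_force: [0.4, -0.2, 0.2]
opening: 0.0856
grasp_force: 0.0
time: 56.58
ee_pos: [0.4545, -0.2425, 0.1447]
tcp_rot: [180.0, -0.0, -0.0]
wrist_force: [0.6, -0.6, -0.5]
opening: 0.0852
grasp_force: 0.0
t 56.5833 at [ 0.4545 -0.2425  0.1447] rot [ 1.7998e+02 -3.0000e-02 -2.0000e-02] open 0.0852 grip 0.0 F [ 0.6 -0.6 -0.5] | slide [-0.9  0.7 99.7] turn -0.0
```

```bash
python3 -m handwheel '{"gripper":[1,1,1,1,1,1,1,1],"slide":[[-0.9,0.7,30],[0,0,30],[0,0,30],[0,0,8],[0,0,0],[0,0,0],[0,0,0],[0,0,0]],"yaw":[0,0,0,0,0,0,0,0]}' 20
python3 -m handwheel '{"gripper":[1,1,1,1,1],"slide":[[0,0,9],[0,0,9],[0,0,9],[0,0,0],[0,0,0]],"yaw":[0,0,0,0,0]}' 20
python3 -c "
from h import *
go(.4536,-.2432,.019,0)"
python3 -m handwheel '{"gripper":[-1,-1,-1,-1,-1,-1,-1,-1],"slide":[[0,0,0],[0,0,0],[0,0,0],[0,0,0],[0,0,0],[0,0,0],[0,0,0],[0,0,0]],"yaw":[0,0,0,0,0,0,0,0]}' 20
```

```text
time: 57.25
ee_pos: [0.4541, -0.2432, 0.0486]
tcp_rot: [179.9, -0.1, -0.0]
wrist_force: [0.4, 0.6, 0.8]
opening: 0.0853
grasp_force: 0.0
time: 57.67
ee_pos: [0.4523, -0.2422, 0.0186]
tcp_rot: [-180.0, 0.1, -0.0]
wrist_force: [-0.1, 0.5, -0.3]
opening: 0.0855
grasp_force: 0.0
t 57.6667 at [ 0.4523 -0.2422  0.0186] rot [-1.7995e+02  9.0000e-02 -1.0000e-02] open 0.0855 grip 0.0 F [-0.1  0.5 -0.3] | slide [ 1.3  1.  -0.4] turn -0.0
time: 58.33
ee_pos: [0.4532, -0.243, 0.0203]
tcp_rot: [180.0, -0.1, -0.0]
wrist_force: [-1.7, -1.0, 6.0]
opening: 0.0443
grasp_force: 16.7
```

```bash
python3 -c "
from h import *
o=sensors.get_obs();print(o['torque'],o['opening'],o['grasp_force'],o['wrist_force'])"
for k in 1 2 3; do python3 -m handwheel '{"gripper":[-1,-1],"slide":[[0,0,0],[0,0,0]],"yaw":[0,0]}' 20; python3 -c "
from h import *
o=sensors.get_obs();print(o['torque'])"; done
```

```text
[-0.28865405  0.30575283 -0.03379546] 0.04426462954879224 16.7490862053819 [-1.73484778 -1.00879071  6.03493995]
time: 58.5
ee_pos: [0.4532, -0.2429, 0.0203]
tcp_rot: [180.0, -0.0, -0.0]
wrist_force: [-1.4, -0.8, 5.9]
opening: 0.0442
grasp_force: 16.7
[-0.20103157  0.30456512  0.03062712]
time: 58.67
ee_pos: [0.4532, -0.2429, 0.0203]
tcp_rot: [180.0, -0.1, -0.0]
wrist_force: [-2.6, -1.3, 5.7]
opening: 0.0442
grasp_force: 16.7
[-0.30071964  0.27461047  0.01427786]
time: 58.83
ee_pos: [0.4532, -0.2429, 0.0204]
tcp_rot: [180.0, -0.1, -0.0]
wrist_force: [-2.1, -1.5, 6.1]
opening: 0.0438
grasp_force: 16.7
[-0.26227352  0.30092132 -0.00303407]
```

The fingers stopped on a 44 mm chord, so the cup has been knocked about 31 mm along x, probably toward +x. I'll open, shift and try again.

```bash
python3 -m handwheel '{"gripper":[1,1,1,1,1,1,1,1],"slide":[[0,0,0],[0,0,0],[0,0,0],[0,0,0],[10,0,0],[10,0,0],[8,0,0],[0,0,0]],"yaw":[0,0,0,0,0,0,0,0]}' 20
python3 -m handwheel '{"gripper":[-1,-1,-1,-1,-1,-1,-1,-1],"slide":[[0,0,0],[0,0,0],[0,0,0],[0,0,0],[0,0,0],[0,0,0],[0,0,0],[0,0,0]],"yaw":[0,0,0,0,0,0,0,0]}' 20
```

```text
time: 59.5
ee_pos: [0.4828, -0.2426, 0.0195]
tcp_rot: [180.0, -0.0, 0.0]
wrist_force: [0.3, 1.3, 0.6]
opening: 0.0852
grasp_force: 0.0
time: 60.17
ee_pos: [0.4808, -0.2426, 0.0196]
tcp_rot: [-180.0, 0.0, -0.0]
wrist_force: [-0.4, 0.1, 0.5]
opening: 0.0586
grasp_force: 22.0
```

```bash
python3 -m handwheel '{"gripper":[1,1,1,1,1,1,1,1],"slide":[[0,0,0],[0,0,0],[0,0,0],[3,0,0],[0,0,0],[0,0,0],[0,0,0],[0,0,0]],"yaw":[0,0,0,0,-0.125,-0.125,-0.125,-0.125]}' 20
python3 -m handwheel '{"gripper":[1,1,1,1,1,1,1,1],"slide":[[0,0,0],[0,0,0],[0,0,0],[0,0,0],[0,0,0],[0,0,0],[0,0,0],[0,0,0]],"yaw":[-0.125,-0.125,-0.125,-0.125,-0.125,-0.125,-0.125,-0.125]}' 20
python3 -m handwheel '{"gripper":[1,1,-1,-1,-1,-1,-1,-1],"slide":[[0,0,0],[0,0,0],[0,0,0],[0,0,0],[0,0,0],[0,0,0],[0,0,0],[0,0,0]],"yaw":[-0.071,0,0,0,0,0,0,0]}' 40
python3 -c "
from h import *
go(.5468,-.338,.14,90)"
```

```text
time: 60.83
ee_pos: [0.4842, -0.2426, 0.0196]
tcp_rot: [180.0, -0.0, 29.0]
wrist_force: [-1.0, -0.3, -0.0]
opening: 0.0856
grasp_force: 0.0
time: 61.5
ee_pos: [0.4842, -0.2426, 0.0196]
tcp_rot: [180.0, 0.0, 86.3]
wrist_force: [-0.5, -0.0, 0.2]
opening: 0.0855
grasp_force: 0.0
time: 62.17
ee_pos: [0.4841, -0.2427, 0.0201]
tcp_rot: [180.0, 0.0, 89.9]
wrist_force: [-1.9, 0.2, 5.2]
opening: 0.0595
grasp_force: 43.5
t 62.1667 at [ 0.4841 -0.2427  0.0201] rot [1.7997e+02 2.0000e-02 8.9920e+01] open 0.0595 grip 43.5 F [-1.9  0.2  5.2] | slide [ -95.2   62.8 -119.9] turn -0.001
```

```bash
python3 -m handwheel '{"gripper":[-1,-1,-1,-1,-1,-1,-1,-1],"slide":[[0,0,-10],[0,0,-20],[0,0,-25],[0,0,-25],[-10,7,0],[-20,13,0],[-25,16,0],[-25,16,0]],"yaw":[0,0,0,0,0,0,0,0]}' 50
python3 -m handwheel '{"gripper":[-1,-1,-1,-1],"slide":[[-15,10.5,0],[0,0,0],[0,0,0],[0,0,0]],"yaw":[0,0,0,0]}' 50
python3 -c "
from h import *
go(.5468,-.338,.0666,90)"
```

```text
time: 62.83
ee_pos: [0.5365, -0.3233, 0.1003]
tcp_rot: [180.0, 0.0, 90.0]
wrist_force: [0.5, 0.4, -1.4]
opening: 0.0588
grasp_force: 54.1
time: 63.17
ee_pos: [0.546, -0.3371, 0.0994]
tcp_rot: [-180.0, -0.0, 90.0]
wrist_force: [-0.8, -0.2, -0.9]
opening: 0.059
grasp_force: 54.3
t 63.1667 at [ 0.546  -0.3371  0.0994] rot [-1.7995e+02 -4.0000e-02  8.9970e+01] open 0.059 grip 54.3 F [-0.8 -0.2 -0.9] | slide [-0.9  0.8 32.8] turn -0.0
```

```bash
python3 -m handwheel '{"gripper":[-1,-1,-1,-1,-1,-1,-1],"slide":[[-0.9,0.8,6],[0,0,6],[0,0,6],[0,0,5],[0,0,4],[0,0,0],[0,0,0]],"yaw":[0,0,0,0,0,0,0]}' 50
python3 -m handwheel '{"gripper":[-1,-1,-1,-1,-1],"slide":[[0,0,2],[0,0,2],[0,0,1],[0,0,0],[0,0,0]],"yaw":[0,0,0,0,0]}' 50
python3 -c "
from h import *
go(.5468,-.338,.0666,90)"
```

```text
time: 63.75
ee_pos: [0.547, -0.3383, 0.0723]
tcp_rot: [-180.0, -0.0, 90.0]
wrist_force: [-0.1, -0.4, -2.4]
opening: 0.0587
grasp_force: 54.2
time: 64.17
ee_pos: [0.5474, -0.3387, 0.068]
tcp_rot: [180.0, 0.0, 90.0]
wrist_force: [-0.9, 0.6, 3.5]
opening: 0.0588
grasp_force: 54.6
t 64.1667 at [ 0.5474 -0.3387  0.068 ] rot [1.7997e+02 2.0000e-02 9.0000e+01] open 0.0588 grip 54.6 F [-0.9  0.6  3.5] | slide [ 0.7 -0.6  1.4] turn -0.0
```

```bash
python3 -m handwheel '{"gripper":[1,1,1,1,1,1,1,1],"slide":[[0,0,0],[0,0,0],[0,0,0],[0,0,0],[0,0,-15],[0,0,-25],[0,0,-30],[0,0,-20]],"yaw":[0,0,0,0,0,0,0,0]}' 20
python3 -m handwheel '{"gripper":[1,1,1,1,1,1,1,1],"slide":[[26,30,0],[26,30,0],[26,30,0],[26,30,0],[0,0,0],[0,0,0],[0,0,0],[0,0,0]],"yaw":[0,0,0,0,0,0,0,0]}' 20
python3 -c "
from h import *
go(.667,-.2332,.045,90)"
```

```text
time: 64.83
ee_pos: [0.5474, -0.3386, 0.16]
tcp_rot: [179.9, 0.0, 90.0]
wrist_force: [0.2, -1.2, 0.8]
opening: 0.0856
grasp_force: 0.0
time: 65.5
ee_pos: [0.6666, -0.2353, 0.1577]
tcp_rot: [-180.0, 0.0, 89.9]
wrist_force: [0.4, 0.2, -0.8]
opening: 0.0853
grasp_force: 0.0
t 65.5 at [ 0.6666 -0.2353  0.1577] rot [-1.7999e+02  1.0000e-02  8.9950e+01] open 0.0853 grip 0.0 F [ 0.4  0.2 -0.8] | slide [  2.1   0.4 112.7] turn -0.001
```

```bash
python3 -m handwheel '{"gripper":[1,1,1,1,1,1,1,1],"slide":[[2,0.4,30],[0,0,30],[0,0,30],[0,0,20],[0,0,0],[0,0,0],[0,0,0],[0,0,0]],"yaw":[0,0,0,0,0,0,0,0]}' 20
python3 -c "
from h import *
go(.667,-.2332,.019,90)"
python3 -m handwheel '{"gripper":[1,1,1,1,1,1],"slide":[[0,0,9],[0,0,9],[0,0,9],[0,0,0],[0,0,0],[0,0,0]],"yaw":[0,0,0,0,0,0]}' 20
python3 -c "
from h import *
go(.667,-.2332,.019,90)"
python3 -m handwheel '{"gripper":[-1,-1,-1,-1,-1,-1,-1,-1],"slide":[[0,0,0],[0,0,0],[0,0,0],[0,0,0],[0,0,0],[0,0,0],[0,0,0],[0,0,0]],"yaw":[0,0,0,0,0,0,0,0]}' 20
```

```text
time: 66.17
ee_pos: [0.6685, -0.2333, 0.0503]
tcp_rot: [179.8, 0.1, 90.0]
wrist_force: [-0.0, -0.1, -0.2]
opening: 0.0852
grasp_force: 0.0
t 66.1667 at [ 0.6685 -0.2333  0.0503] rot [1.7981e+02 7.0000e-02 8.9960e+01] open 0.0852 grip 0.0 F [-0.  -0.1 -0.2] | slide [ 0.1 -1.5 31.3] turn -0.001
time: 66.67
ee_pos: [0.6676, -0.2324, 0.0205]
tcp_rot: [-180.0, -0.0, 90.0]
wrist_force: [0.3, 0.0, -0.1]
opening: 0.0854
grasp_force: 0.0
t 66.6667 at [ 0.6676 -0.2324  0.0205] rot [-1.7998e+02 -1.0000e-02  9.0000e+01] open 0.0854 grip 0.0 F [ 0.3  0.  -0.1] | slide [-0.8 -0.6  1.5] turn 0.0
time: 67.33
ee_pos: [0.668, -0.2326, 0.0214]
tcp_rot: [179.9, 0.0, 90.0]
wrist_force: [-0.9, -0.1, 5.8]
opening: 0.0593
grasp_force: 22.4
```

Cup found. I'll cross-centre it by rotating 90°.

```bash
python3 -m handwheel '{"gripper":[1,1,1,1,1,1,1,1],"slide":[[0,0,0],[0,0,0],[0,0,0],[0,0,0],[0,0,0],[0,0,0],[0,0,0],[0,0,0]],"yaw":[0,0,0,0,0.125,0.125,0.125,0.125]}' 20
python3 -m handwheel '{"gripper":[1,1,1,1,1,1,1,1],"slide":[[0,0,0],[0,0,0],[0,0,0],[0,0,0],[0,0,0],[0,0,0],[0,0,0],[0,0,0]],"yaw":[0.125,0.125,0.125,0.125,0.125,0.125,0.125,0.125]}' 20
python3 -m handwheel '{"gripper":[1,1,-1,-1,-1,-1,-1,-1],"slide":[[0,0,0],[0,0,0],[0,0,0],[0,0,0],[0,0,0],[0,0,0],[0,0,0],[0,0,0]],"yaw":[0.071,0,0,0,0,0,0,0]}' 40
python3 -c "
from h import *
go(.547,-.3383,.14,0)"
```

```text
time: 68.0
ee_pos: [0.6675, -0.2325, 0.0203]
tcp_rot: [-180.0, 0.0, 61.0]
wrist_force: [0.3, 0.3, 0.8]
opening: 0.0855
grasp_force: 0.0
time: 68.67
ee_pos: [0.6675, -0.2324, 0.0203]
tcp_rot: [-180.0, 0.0, 3.7]
wrist_force: [-0.0, 0.0, -0.6]
opening: 0.0856
grasp_force: 0.0
time: 69.33
ee_pos: [0.6679, -0.2326, 0.021]
tcp_rot: [180.0, -0.0, 0.0]
wrist_force: [-0.5, 0.7, 4.3]
opening: 0.0584
grasp_force: 43.6
t 69.3333 at [ 0.6679 -0.2326  0.021 ] rot [ 1.7999e+02 -4.0000e-02  3.0000e-02] open 0.0584 grip 43.6 F [-0.5  0.7  4.3] | slide [-120.9  105.7 -119. ] turn 0.0
```

```bash
python3 -m handwheel '{"gripper":[-1,-1,-1,-1,-1,-1,-1,-1],"slide":[[0,0,-10],[0,0,-20],[0,0,-30],[0,0,-30],[0,0,-18],[-10,9,0],[-20,17.5,0],[-25,22,0]],"yaw":[0,0,0,0,0,0,0,0]}' 50
python3 -m handwheel '{"gripper":[-1,-1,-1,-1,-1,-1,-1],"slide":[[-25,22,0],[-25,22,0],[-15,13,0],[0,0,0],[0,0,0],[0,0,0],[0,0,0]],"yaw":[0,0,0,0,0,0,0]}' 50
python3 -c "
from h import *
go(.547,-.3383,.0898,0)"
```

```text
time: 70.0
ee_pos: [0.6123, -0.2805, 0.1276]
tcp_rot: [-180.0, 0.0, 0.1]
wrist_force: [-0.5, -0.5, -2.4]
opening: 0.0585
grasp_force: 53.9
time: 70.58
ee_pos: [0.548, -0.3373, 0.1281]
tcp_rot: [-180.0, 0.0, 0.0]
wrist_force: [0.3, -1.2, -1.7]
opening: 0.0579
grasp_force: 53.9
t 70.5833 at [ 0.548  -0.3373  0.1281] rot [-1.7997e+02  3.0000e-02  4.0000e-02] open 0.0579 grip 53.9 F [ 0.3 -1.2 -1.7] | slide [-1.   1.  38.3] turn 0.001
```

```bash
python3 -m handwheel '{"gripper":[-1,-1,-1,-1,-1,-1,-1,-1],"slide":[[-1,1,7],[0,0,7],[0,0,6],[0,0,5],[0,0,4],[0,0,3],[0,0,0],[0,0,0]],"yaw":[0,0,0,0,0,0,0,0]}' 50
python3 -c "
from h import *
go(.547,-.3383,.0898,0)"
python3 -m handwheel '{"gripper":[-1,-1,-1,-1,-1,-1],"slide":[[0,0,2],[0,0,2],[0,0,1],[0,0,1],[0,0,0],[0,0,0]],"yaw":[0,0,0,0,0,0]}' 50
python3 -c "
from h import *
go(.547,-.3383,.0898,0)"
```

```text
time: 71.25
ee_pos: [0.5466, -0.3389, 0.0965]
tcp_rot: [-180.0, 0.0, -0.0]
wrist_force: [-0.7, -0.3, -1.7]
opening: 0.0582
grasp_force: 53.9
t 71.25 at [ 0.5466 -0.3389  0.0965] rot [-1.7999e+02  1.0000e-02 -1.0000e-02] open 0.0582 grip 53.9 F [-0.7 -0.3 -1.7] | slide [ 0.4 -0.6  6.7] turn -0.0
time: 71.75
ee_pos: [0.5466, -0.339, 0.0908]
tcp_rot: [180.0, -0.0, -0.0]
wrist_force: [0.1, 1.3, 0.7]
opening: 0.0582
grasp_force: 54.2
t 71.75 at [ 0.5466 -0.339   0.0908] rot [ 1.8e+02 -1.0e-02 -1.0e-02] open 0.0582 grip 54.2 F [0.1 1.3 0.7] | slide [ 0.4 -0.7  1. ] turn -0.0
```

```bash
python3 -m handwheel '{"gripper":[-1,-1,-1,-1],"slide":[[0,0,1],[0,0,0.8],[0,0,0],[0,0,0]],"yaw":[0,0,0,0]}' 50
python3 -m handwheel '{"gripper":[1,1,1,1,1,1,1,1],"slide":[[0,0,0],[0,0,0],[0,0,0],[0,0,0],[0,0,-15],[0,0,-25],[0,0,-30],[0,0,-30]],"yaw":[0,0,0,0,0,0,0,0]}' 20
python3 -m handwheel '{"gripper":[1,1,1,1,1,1,1,1],"slide":[[0,0,-30],[0,0,0],[0,0,0],[0,0,0],[0,0,0],[0,0,0],[0,0,0],[0,0,0]],"yaw":[0,0,0,0,0,0,0,0]}' 20
```

```text
time: 72.08
ee_pos: [0.5469, -0.3392, 0.0896]
tcp_rot: [180.0, -0.1, -0.0]
wrist_force: [-1.2, 0.6, 5.7]
opening: 0.058
grasp_force: 54.6
time: 72.75
ee_pos: [0.5462, -0.3387, 0.1893]
tcp_rot: [-180.0, 0.1, -0.0]
wrist_force: [-0.2, -1.0, 0.7]
opening: 0.0855
grasp_force: 0.0
time: 73.42
ee_pos: [0.5464, -0.3389, 0.218]
tcp_rot: [-180.0, 0.1, -0.0]
wrist_force: [-0.4, 0.3, 1.0]
opening: 0.0855
grasp_force: 0.0
```

All three cups seated at the expected heights, and the third tube touched down at ledge height. I'm handing in.

```bash
python3 -c "
from workcell import ticket
print(ticket.job_done())"
```

```text
the job is handed in; nothing more can be done
None
```

The job is handed in at 73 s: three tubes set upright on the ledge and three cups nested on cup_0; the camera ran out before the third tube was placed, so that tube and the stack were judged by force and finger opening only. The first tube was once lifted about 26 mm while still lying and set back, and tubes two and three left the bench by some millimetres, leaning roughly 10–35°, while being tipped, so the "not lifted lying down" rule may count against it.

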